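Open the jar cupboard's high hatch with the hook pole

ROBOT

A 7-joint arm with a two-finger parallel gripper is mounted at the origin on the work surface. World frame = base frame: x ahead of the robot, y to its left, z up, the work surface at z = 0. Lengths are in m, angles in rad, forces in N, time in s.
With the tool pointing down it reaches from about 0.35 to 0.9 m from the base axis. Payload 8.1 kg.
Tool frame: the origin (TCP) lies midway between the tips of the shut fingers; the grasp point (between the pads) lies 19 mm behind it; z points along the fingers, y is the line along which they close (so a half turn about z gives the same grasp; the last joint's range is limited). The gripper opens to 92 mm and grips with 3 to 60 N. Pads are 19 mm wide; open, the fingers measure 130 mm over their backs; the gripper's body (75 mm by 190 mm) begins 47 mm behind the grasp point.
Start: joints at [-1.355, 0.434, 0.025, 1.573, -0.012, 1.134, -0.075], TCP at [0.196, 0.594, 0.192] pointing down, gripper open.
Joint ranges: [-2.62, 2.62], [-0.44, 2.09], [-1.27, 1.32], [0.08, 2.57], [-1.32, 4.46], [0.12, 2], [-2.74, 2.74]. Speed limits (rad/s): [2.22, 2.22, 3.01, 3.01, 3.14, 3.14, 3.14].

INTERFACE

Orientations are given as a rotation vector (axis times angle).
In Python, from cell import arm gives the robot as it stands.
- The arm moves only by the tool carry_out, never from a script. Its arguments are lists of equal length, an entry for each row: "claw": the finger opening in cm, from 0 to 9.18; "delta_pos": the shift along the tool's x, y, z in cm, a list of three; "angular": the turn, a rotation vector about the tool's x, y, z in rad, a list of three. In form: {"claw": [claw, ...], "delta_pos": [[dx, dy, dz], ...], "angular": [[ax, ay, az], ...]}. A call has 1 to 20 rows; each row shifts and turns the commanded pose from where the row before left it, along the tool's axes as they then stand; what a row does not reach is not made up. A row lasts 1/10 s, in which the tool goes at most 50 mm and 8.59 degrees, less where a joint would pass 70% of its speed; a pose out of reach is approached as far as the arm can. A call with a gripper value outside its range is refused whole. The fingers move at their own pace and stop on an object; "force" is the grip in N (left out, the last holds). Time passes only in rows, so rows that do not move let the fingers close. It gives the time, the measured TCP pose, the force, the opening and the grip force at its end, in the units of the state.
- arm.observe(): the state, without advancing time (a new reading comes with each control period).
- arm.get_image(name): name is "scene" or "top" or "wrist"; returns a dict with "frame" (420x560x3 uint8, red, green, blue), "mtx" (3x3 intrinsics, pixels), "T" (4x4, takes a point from camera to world coordinates). Camera axes: x right, y down, z forward; pixel columns grow to the right and rows downward; lengths in m; the calibration is good to about 2 mm. A picture is of the moment at which its call begins. There is no depth.
- arm.sign_off(): hands the job in; it is judged then, once.
Trained networks look in a picture, given as the dict that the camera call returned (one of the last four; its "shot" number tells which), for a name from the list of things; names that differ only in an ending like _2 or _b are one class to them, and where a whole thing is asked for, a point or a joint stands for the part that bears it (a point fixed in the world has none). Each returns a list of dicts, best first, with "conf" (0 to 1); they miss things now and then, are a little off and sometimes report something else, mostly with a low value. They report only what shows in the picture. A call takes as long as a camera call.
- arm.look_for(label, picture): "centre" ([column, row] as shares, 0 to 1, of the picture: columns of its width, rows of its height, amid what is visible of it).
- arm.trace(label, picture): "region" (420x560 bool, what is visible of it) and "centre" ([column, row] as shares, 0 to 1, of the picture: columns of its width, rows of its height, amid what is visible of it).
- arm.place_of(label, picture): "centre" ([column, row] as shares, 0 to 1, of the picture: columns of its width, rows of its height: a listed point, or the origin of a listed thing).
The state is a dict: "clock": time; "joints": joint angles; "dq": joint speeds; "joint_efforts": joint torques, N m; "position": TCP position; "ee_rot": TCP orientation; "force": force on the tool from outside, world axes, zero at the start; "ft_torque": the same for the moment, N m; "width": opening from 0.0 (shut) to 1.0 (fully open); "gripper_force": force on a finger pad.
Only numpy, scipy, OpenCV 4.12 (cv2) and the standard library are available. Lean on these libraries where they do the work, as an engineer would, in place of code of your own. Each camera call takes 0.05 s, during which the arm holds its last target. There are 200 camera calls.

TASK

Take the hook pole from its rest, hook it into the brass eye on the jar cupboard's hatch and gently swing the hatch all the way down until it stays open; the eye may stand anywhere along its short rail, so feel for it with a light touch and never lean on it, and pull the hatch with the pole only, not with the robot itself. Then unhook the pole and lay it back in its rest as it was. Leave the jars and other things where they are.

Things in the scene. Friction and masses are not known exactly. Their poses are not given: they have to be found in the camera images.
- hutch: dark wooden jar cupboard with glass sides, fixed, 280 mm wide, 190 deep, 282 tall. Origin on the table under the middle of the closed hatch's outer face; +x points into the cupboard (the hatch faces -x), y along the hinge, z up. The hatch, a wooden flap 250 wide, 135 tall, 12 thick, hinges at its lower edge on the line x = 0, z = 130 mm
- hatch (a joint): hatch angle, rad: 0 closed (upright); grows as its top swings out (cupboard's -x) and down; 1.45 = fully down on its stop, nearly level. Starts at 0 to 0.1. A stiff hinge (0.35 N m friction; hatch about 0.35 kg): the hatch stays where it is left, so pull it out, then press it down to the end; neither needs over 4 N and 8 N is too much
- rail_mid (a point): middle of the 124 mm dark steel rail on the hatch's outer face, 125 mm from the hinge line; moves with the hatch. On the rail is a 22 mm wide shoe with the brass eye. The shoe stands up to 40 mm to either side (along the cupboard's y); where is NOT measured: feel or look for it. It slides only under about 10 N. Shoe face is 16 mm out from the hatch, 116 to 134 mm from the hinge
- eye_line (a point): where the middle of the eye's outer cross-bar would be if its shoe were at the rail's middle: hatch closed, 45 mm out from the hatch's face and 161 mm above the hinge line; turns with the hatch. The eye is a rectangular loop of 5 mm brass bar (flat-sided sides, round cross-bars) rising outwards at 45 degrees from the shoe; clear opening 16 mm along y (26 over the outsides), 33 mm along the slope
- eye_inner (a point): likewise the middle of the eye's inner cross-bar: hatch closed, 18 mm out from the face and 134 mm above the hinge line. A hook tip pointing straight down goes into the loop from above, between inner and outer cross-bar, and can stay pointing down through the whole swing, drawing on the outer cross-bar
- pole: hook pole, 0.18 kg, in its rest: wooden bar 14 mm wide, 18 high, with a red band (26 long) where it is gripped. Origin at the band's centre; +x along the pole to the hook, z up. Wood from x = -120 to +115 mm, then a 7 mm steel rod to x = 160 mm, there bent straight down, its flat end 48.5 mm below the pole's axis. A few newtons at the tip twist the pole in the fingers
- hook_tip (a point): lower end of the pole's hook, at x = 160, z = -48.5 mm of the pole
- rest: the pole's rest, fixed, light wood, base 220 x 90 x 14 mm. Origin on the table under its middle; +x along the laid pole towards the hook. Two forks at x = -75 and +75 mm, 16 mm thick, open at the top, floors 60 mm up and about 18 mm wide, flaring to about 35 mm at their tops 84 mm up. The laid pole's origin is 69 mm above the rest's, hook down beyond the forks
- jar_peach: bystander: orange jar with a white lid, 90 mm across, 120 mm tall; origin at the centre of its underside
- jar_pickle: bystander: olive jar with a green lid, 84 mm across, 130 mm tall; origin at the centre of its underside
- jar_cherry: bystander: dark red jar with a black lid, 70 mm across, 100 mm tall, standing on top of the cupboard; origin at the centre of its underside
- jar_corn: bystander: yellow jar with a green lid, 66 mm across, 90 mm tall; origin at the centre of its underside
- bowl: bystander: white bowl, 110 mm across, 45 mm tall; origin at the centre of its underside
- lid_stack: bystander: white disc-like stack of jar lids, 76 mm across, 24 mm tall, near where the hatch comes down (the open hatch passes well above it); origin at the centre of its underside
- spoon: bystander: spoon with a wooden handle, about 200 mm long, lying on the table; leave it

How it is judged:
By the outcome, as a careful person would: the job done as asked, in the order asked, and still so for the second after the job is handed in, with the robot touching nothing.
It also fails if it takes over 67 s, if anything falls off the work surface, if the arm or the gripper's body presses on something with over 40 N, if the wrist force passes 120 N, or if a joint passes its speed limit or range.

## Working session

There is one attempt and no reset: what is moved stays moved. The work goes in short steps, Python scripts to look and compute and a tool call to move; the robot and the scene stay as the last step left them, time stands still between calls to the robot, and variables do not carry over. Pictures are saved under pics/ and viewed, at most 10 in all, crops included, and the job is handed in when it is done.

Besides the shell and the picture viewer there is one more tool, called by a JSON object that holds its "method" and its "body". carry_out: Moves the arm, as the interface text tells. Its arguments: {"type":"object","properties":{"claw":{"type":"array","items":{"type":"number"}},"delta_pos":{"type":"array","items":{"type":"array","items":{"type":"number"}}},"angular":{"type":"array","items":{"type":"array","items":{"type":"number"}}},"force":{"type":"number"}},"required":["claw","delta_pos","angular"]}

```bash
mkdir -p pics; ls; cat > h.py <<'E'
import numpy as np, cv2
from cell import arm
from scipy.spatial.transform import Rotation as R
def ray(p,c):
    K=np.array(p["mtx"]);T=np.array(p["T"]);u=np.array([c[0]*560,c[1]*420,1.])
    d=T[:3,:3]@np.linalg.inv(K)@u; return T[:3,3],d/np.linalg.norm(d)
def tri(rs):
    A=np.zeros((3,3));b=np.zeros(3)
    for o,d in rs:
        P=np.eye(3)-np.outer(d,d);A+=P;b+=P@o
    x=np.linalg.solve(A,b); return x,[round(1000*np.linalg.norm((np.eye(3)-np.outer(d,d))@(x-o)),1) for o,d in rs]
def proj(p,X):
    K=np.array(p["mtx"]);T=np.array(p["T"]);c=T[:3,:3].T@(np.array(X)-T[:3,3]);q=K@c;return q[:2]/q[2]
def save(p,n): cv2.imwrite("pics/"+n,cv2.cvtColor(p["frame"],cv2.COLOR_RGB2BGR))
E
python3 - <<'E'
from h import *
s=arm.observe();print({k:np.round(v,3).tolist() for k,v in s.items()})
P={n:arm.get_image(n) for n in ("scene","top","wrist")}
for n,p in P.items(): save(p,n+"0.png");print(n,np.round(p["T"],3).tolist(),np.round(p["mtx"],0).tolist())
for l in ["hutch","rail_mid","eye_line","eye_inner","pole","hook_tip","rest","jar_peach","jar_pickle","jar_cherry","jar_corn","bowl","lid_stack","spoon"]:
    rs=[];o=[]
    for n,p in P.items():
        r=arm.place_of(l,p)
        if r and r[0]["conf"]>.3:
            o.append((n,round(r[0]["conf"],2),np.round(np.array(r[0]["centre"])*[560,420],0).tolist()))
            rs.append(ray(p,r[0]["centre"]))
    print(l,o, [np.round(x,3) if i==0 else x for i,x in enumerate(tri(rs))] if len(rs)>1 else "")
a=np.vstack([np.hstack([P["scene"]["frame"]]),])
E
```

```text
pics
{'clock': 0.0, 'joints': [-1.355, 0.435, 0.025, 1.574, -0.012, 1.134, -0.075], 'dq': [-0.0, -0.0, 0.001, -0.001, 0.002, 0.0, -0.001], 'joint_efforts': [-0.0, -66.785, 0.985, -31.446, -0.061, 0.043, 0.0], 'position': [0.196, 0.593, 0.191], 'ee_rot': [-0.499, -3.102, 0.003], 'force': [0.413, -0.837, 0.045], 'ft_torque': [-0.039, -0.041, 0.003], 'gripper_force': 0.0, 'width': 1.0}
scene [[0.534, 0.648, -0.543, 1.119], [0.846, -0.408, 0.345, -0.35], [0.002, -0.643, -0.766, 0.924], [0.0, 0.0, 0.0, 1.0]] [[400.0, 0.0, 278.0], [0.0, 400.0, 208.0], [0.0, 0.0, 1.0]]
top [[-0.068, -0.975, 0.212, 0.349], [-0.998, 0.068, -0.009, -0.002], [-0.005, -0.212, -0.977, 1.383], [0.0, 0.0, 0.0, 1.0]] [[487.0, 0.0, 277.0], [0.0, 487.0, 206.0], [0.0, 0.0, 1.0]]
wrist [[0.313, 0.908, 0.28, 0.12], [0.95, -0.298, -0.095, 0.619], [-0.003, 0.296, -0.955, 0.383], [0.0, 0.0, 0.0, 1.0]] [[316.0, 0.0, 278.0], [0.0, 316.0, 210.0], [0.0, 0.0, 1.0]]
hutch [('scene', 0.75, [366.0, 216.0]), ('top', 0.73, [173.0, 225.0])] [array([ 0.615,  0.291, -0.024]), [np.float64(4.4), np.float64(4.4)]]
rail_mid [('scene', 0.85,
[... 1122 characters left out ...]
y [('scene', 0.69, [399.0, 120.0]), ('top', 0.75, [113.0, 218.0])] [array([0.581, 0.363, 0.284]), [np.float64(4.2), np.float64(4.2)]]
jar_corn [('scene', 0.62, [153.0, 349.0]), ('top', 0.95, [412.0, 191.0])] [array([ 0.666, -0.412, -0.008]), [np.float64(0.8), np.float64(0.8)]]
bowl [('scene', 0.56, [280.0, 195.0]), ('top', 0.73, [244.0, 290.0])] [array([ 0.417,  0.098, -0.002]), [np.float64(3.9), np.float64(3.9)]]
lid_stack [('scene', 0.83, [299.0, 229.0]), ('top', 0.88, [253.0, 236.0])] [array([0.566, 0.065, 0.009]), [np.float64(6.1), np.float64(6.1)]]
spoon [('scene', 0.77, [248.0, 275.0]), ('top', 0.62, [317.0, 214.0])] [array([ 0.615, -0.126,  0.001]), [np.float64(1.7), np.float64(1.7)]]
```

View pics/scene0.png

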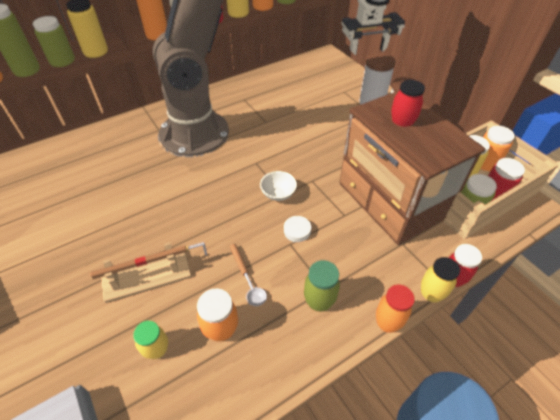

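View pics/top0.png

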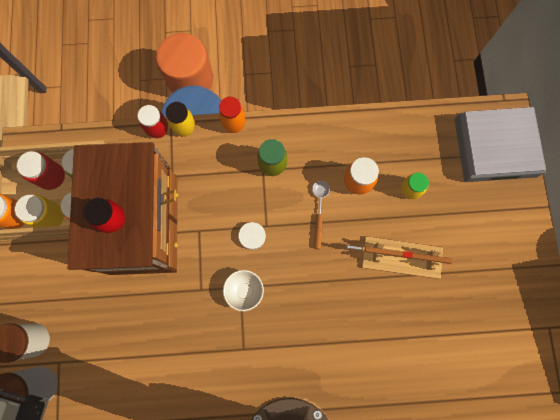

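The scene view shows the hutch on the right with its hatch facing the pole rest, with the eye near (370,150). The top view shows the eye by the hatch at (170,200), the pole at (407,255) and its hook at (347,245). I'll move to a viewpoint in front of the hatch for a close wrist look.

```bash
cat >> h.py <<'E'
def st():
    s=arm.observe();return np.array(s["position"]),R.from_rotvec(s["ee_rot"]),s
def to(X):
    p,r,s=st();return np.round(100*r.inv().apply(np.array(X)-p),1)
E
python3 - <<'E'
from h import *
p,r,s=st();print(r.as_matrix().round(3))
w=arm.get_image("wrist");T=np.array(w["T"])
print("cam in tool",(r.inv().as_matrix()@T[:3,:3]).round(3),r.inv().apply(T[:3,3]-p).round(3))
for X in ([0.28,0.35,0.42],[0.36,0.12,0.42],[0.6,0.08,0.42]): print(X,to(X))
E
```

```text
[[-0.95   0.313 -0.   ]
 [ 0.313  0.95   0.   ]
 [ 0.     0.    -1.   ]]
cam in tool [[ 0.    -0.955 -0.296]
 [ 1.     0.001 -0.001]
 [ 0.001 -0.296  0.955]] [ 0.08   0.    -0.191]
[0.28, 0.35, 0.42] [-15.6 -20.5 -22.8]
[0.36, 0.12, 0.42] [-30.4 -39.8 -22.8]
[0.6, 0.08, 0.42] [-54.5 -36.1 -22.8]
```

{"method": "carry_out", "body": {"claw": [9.1,9.1,9.1,9.1,9.1,9.1,9.1,9.1,9.1,9.1], "delta_pos": [[-1.5,-2,-2.3],[-1.5,-2,-2.3],[-1.5,-2,-2.3],[-1.5,-2,-2.3],[-1.5,-2,-2.3],[-1.5,-2,-2.3],[-1.5,-2,-2.3],[-1.5,-2,-2.3],[-1.5,-2,-2.3],[-1.5,-2,-2.3]], "angular": [[0,0,0],[0,0,0],[0,0,0],[0,0,0],[0,0,0],[0,0,0],[0,0,0],[0,0,0],[0,0,0],[0,0,0]]}}

```text
clock: 3.3
position: [0.2759, 0.3554, 0.4231]
ee_rot: [0.499, 3.102, 0.001]
force: [1.2, 0.2, -0.2]
width: 0.99
gripper_force: 0.0
```

```bash
cat >> h.py <<'E'
def plan(wps,pq=1,start=None):
    """wps: list of (pos, yaw_deg of tool x, nrows), tool down; prints rounded rows"""
    p,r,s=st(); x=r.as_matrix()[:,0]; yaw=np.arctan2(x[1],x[0]) 
    p=p.copy()
    if start is not None: p,yaw=np.array(start[0],float),np.radians(start[1])
    D=[];A=[]
    for P,y,n in wps:
        P=np.array(P,float);y=np.radians(y)
        for k in range(n,0,-1):
            c,sn=np.cos(yaw),np.sin(yaw);M=np.array([[c,sn,0],[sn,-c,0],[0,0,-1]])
            d=np.round(100*M.T@(P-p)/k,pq);a=round(-(y-yaw)/k,3)
            p=p+M@d/100;yaw-=a;D.append(d.tolist());A.append([0,0,a])
    print(len(D));print("D",str(D).replace(" ",""));print("A",str(A).replace(" ",""));print("end",p.round(4),np.degrees(yaw).round(2))
E
python3 - <<'E'
from h import *
p,r,s=st();print(p.round(3),s["joints"],s["clock"])
plan([([.38,.1,.43],110,8),([.58,.05,.43],90,8)])
E
```

```text
[0.276 0.355 0.423] [-1.14682834  0.02642779  0.12198514  1.54763376 -0.00331645  1.56721033
  0.22696823] 3.3
16
D [[-2.2,-2.6,-0.1],[-2.5,-2.4,-0.1],[-2.8,-2.0,-0.1],[-3.0,-1.7,-0.1],[-3.2,-1.4,-0.1],[-3.3,-1.0,-0.1],[-3.4,-0.7,-0.0],[-3.4,-0.3,-0.1],[-1.4,2.1,0.0],[-1.4,2.2,0.0],[-1.2,2.3,0.0],[-1.2,2.3,0.0],[-1.0,2.4,0.0],[-1.0,2.4,0.0],[-0.8,2.4,0.0],[-0.7,2.5,0.0]]
A [[0,0,np.float64(0.113)],[0,0,np.float64(0.113)],[0,0,np.float64(0.113)],[0,0,np.float64(0.113)],[0,0,np.float64(0.113)],[0,0,np.float64(0.113)],[0,0,np.float64(0.112)],[0,0,np.float64(0.113)],[0,0,np.float64(0.044)],[0,0,np.float64(0.044)],[0,0,np.float64(0.043)],[0,0,np.float64(0.044)],[0,0,np.float64(0.043)],[0,0,np.float64(0.044)],[0,0,np.float64(0.043)],[0,0,np.float64(0.044)]]
end [0.58   0.0504 0.4301] 89.99
```

{"method": "carry_out", "body": {"claw": [9.1,9.1,9.1,9.1,9.1,9.1,9.1,9.1,9.1,9.1,9.1,9.1,9.1,9.1,9.1,9.1,9.1,9.1], "delta_pos": [[-2.2,-2.6,-0.1],[-2.5,-2.4,-0.1],[-2.8,-2.0,-0.1],[-3.0,-1.7,-0.1],[-3.2,-1.4,-0.1],[-3.3,-1.0,-0.1],[-3.4,-0.7,0],[-3.4,-0.3,-0.1],[-1.4,2.1,0],[-1.4,2.2,0],[-1.2,2.3,0],[-1.2,2.3,0],[-1.0,2.4,0],[-1.0,2.4,0],[-0.8,2.4,0],[-0.7,2.5,0],[0,0,0],[0,0,0]], "angular": [[0,0,0.113],[0,0,0.113],[0,0,0.113],[0,0,0.113],[0,0,0.113],[0,0,0.113],[0,0,0.113],[0,0,0.113],[0,0,0.044],[0,0,0.044],[0,0,0.043],[0,0,0.044],[0,0,0.043],[0,0,0.044],[0,0,0.043],[0,0,0.044],[0,0,0],[0,0,0]]}}

```text
clock: 5.1
position: [0.5798, 0.0512, 0.4286]
ee_rot: [-2.223, -2.22, 0.002]
force: [0.1, 0.1, 0.5]
width: 0.989
gripper_force: 0.0
```

```bash
python3 - <<'E'
from h import *
p,r,s=st();print(p.round(3),np.degrees(r.as_matrix()[:,0]@[1,0,0]),np.round(s["joints"],2),s["clock"])
w=arm.get_image("wrist");np.savez("w1.npz",**{k:w[k] for k in("frame","mtx","T")})
save(w,"w1.png")
for l in("rail_mid","eye_line","eye_inner"):
    q=arm.place_of(l,w); print(l,[(round(a["conf"],2),np.round(np.array(a["centre"])*[560,420],0)) for a in q])
E
```

```text
[0.58  0.051 0.429] 0.0786211506132068 [-0.61  0.29  0.63  1.27 -0.17  1.63 -0.01] 5.1
rail_mid [(0.7, array([375., 185.]))]
eye_line [(0.86, array([317.,   3.])), (0.67, array([372., 186.]))]
eye_inner []
```

View pics/w1.png

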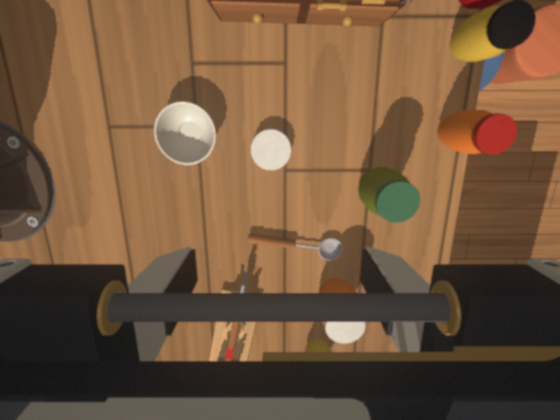

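The wrist view shows the eye only at the top edge, around (332,8), with the knobs at (257,18) and (347,20). I'll move 9 cm closer.

{"method": "carry_out", "body": {"claw": [9.1,9.1,9.1,9.1,9.1], "delta_pos": [[3,0,0],[3,0,0],[3,0,0],[0,0,0],[0,0,0]], "angular": [[0,0,0],[0,0,0],[0,0,0],[0,0,0],[0,0,0]]}}

```text
clock: 5.8
position: [0.5793, 0.1422, 0.4292]
ee_rot: [-2.22, -2.223, -0.0]
force: [-0.2, -0.0, 0.2]
width: 0.995
gripper_force: 0.0
```

```bash
python3 - <<'E'
from h import *
w=arm.get_image("wrist");np.savez("w2.npz",**{k:w[k] for k in("frame","mtx","T")})
f=w["frame"][0:210,140:420];cv2.imwrite("pics/w2.png",cv2.cvtColor(cv2.resize(f,None,fx=2.8,fy=2.8,interpolation=cv2.INTER_CUBIC),cv2.COLOR_RGB2BGR))
for l in("hutch","rail_mid","eye_line","eye_inner"):
    q=arm.place_of(l,w); print(l,[(round(a["conf"],2),np.round(np.array(a["centre"])*[560,420],1)) for a in q])
E
```

```text
hutch [(0.83, array([301.6,  81.2]))]
rail_mid [(0.68, array([312.4,  62.8]))]
eye_line [(0.74, array([314.2, 109.8])), (0.6, array([194.5, 178.4]))]
eye_inner [(0.95, array([312.1,  85.7]))]
```

View pics/w2.png

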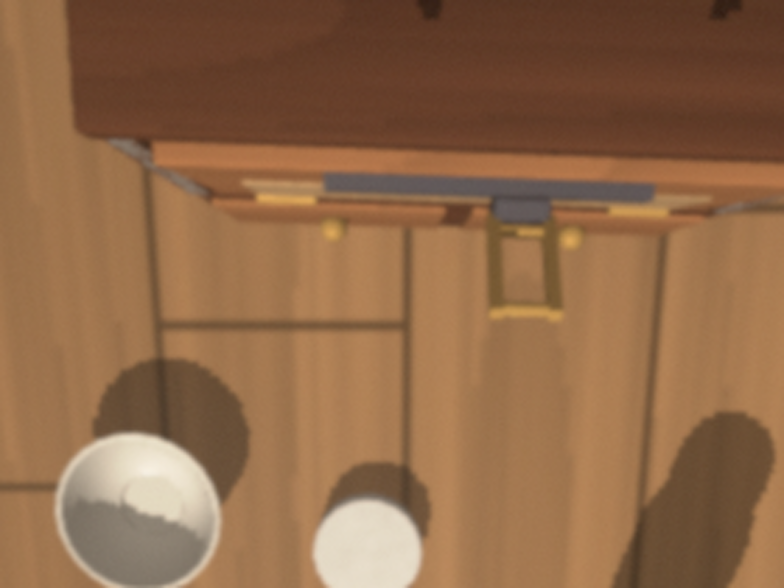

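The crop shows the eye clearly. The outer bar runs (490,313)–(562,315) in the crop, the dark rail (325,183)–(653,193), and the knobs are at (333,230) and (571,239). The shoe is about 1 cm to the right of the rail's middle.

```bash
python3 - <<'E'
from h import *
def L(n): return dict(np.load(n))
w1,w2=L("w1.npz"),L("w2.npz")
def zp(w,u,z):
    o,d=ray(w,[u[0]/560,u[1]/420]);return o+d*(z-o[2])/d[2]
C=lambda x,y:(140+x/2.8,y/2.8)
for n,a,b,z in [("outer",(490,314),(562,316),.291),("rail",(325,183),(653,193),.255),("top",(75,132),(784,162),.282),("knobs",(333,230),(571,239),.06)]:
    A,B=zp(w2,C(*a),z),zp(w2,C(*b),z);print(n,A.round(4),B.round(4),"mid",((A+B)/2).round(4),"len",np.linalg.norm(B-A).round(4),"ang",np.degrees(np.arctan2(*(B-A)[1::-1])).round(2))
f=w1["frame"][0:30,290:380];
hsv=cv2.cvtColor(f,cv2.COLOR_RGB2HSV);m=(hsv[...,0]>18)&(hsv[...,0]<32)&(hsv[...,1]>110)&(hsv[...,2]>100)
for r in range(0,26): print("".join("#" if v else "." for v in m[r]))
g=w2["frame"][60:125,300:350];hsv=cv2.cvtColor(g,cv2.COLOR_RGB2HSV);m=(hsv[...,0]>18)&(hsv[...,0]<32)&(hsv[...,1]>110)&(hsv[...,2]>80)
for r in range(65): print(60+r,"".join("#" if v else "." for v in m[r]))
E
```

```text
outer [0.6156 0.2227 0.291 ] [0.6413 0.2221 0.291 ] mid [0.6284 0.2224 0.291 ] len 0.0257 ang -1.42
rail [0.5553 0.27   0.255 ] [0.6799 0.2668 0.255 ] mid [0.6176 0.2684 0.255 ] len 0.1246 ang -1.51
top [0.471  0.2825 0.282 ] [0.7172 0.2735 0.282 ] mid [0.5941 0.278  0.282 ] len 0.2463 ang -2.1
knobs [0.5467 0.27   0.06  ] [0.6873 0.2653 0.06  ] mid [0.617  0.2676 0.06  ] len 0.1407 ang -1.92
..........................................................................................
..........................................................................................
..........................................................................................
..........................................................................................
..........................................................................................
..........................................................................................
..........................................................................................
...................................................................
[... 4496 characters left out ...]
........................................
113 ..................................................
114 ..................................................
115 ..................................................
116 ..................................................
117 ..................................................
118 ..................................................
119 ..................................................
120 ..................................................
121 ..................................................
122 ..................................................
123 ..................................................
124 ..................................................
```

```bash
python3 - <<'E'
from h import *
plan([([.475,-.345,.27],74,15)])
E
```

```text
15
D [[-3.2,-0.7,1.1],[-3.3,-0.6,1.1],[-3.3,-0.6,1.1],[-3.3,-0.5,1.1],[-3.3,-0.5,1.0],[-3.3,-0.4,1.1],[-3.3,-0.3,1.0],[-3.3,-0.3,1.1],[-3.3,-0.2,1.0],[-3.3,-0.1,1.1],[-3.3,-0.1,1.0],[-3.3,-0.0,1.1],[-3.3,0.0,1.0],[-3.3,0.1,1.1],[-3.2,0.2,1.0]]
A [[0,0,np.float64(0.018)],[0,0,np.float64(0.018)],[0,0,np.float64(0.019)],[0,0,np.float64(0.018)],[0,0,np.float64(0.019)],[0,0,np.float64(0.018)],[0,0,np.float64(0.019)],[0,0,np.float64(0.018)],[0,0,np.float64(0.019)],[0,0,np.float64(0.018)],[0,0,np.float64(0.019)],[0,0,np.float64(0.018)],[0,0,np.float64(0.019)],[0,0,np.float64(0.018)],[0,0,np.float64(0.019)]]
end [ 0.4755 -0.3449  0.2704] 73.98
```

{"method": "carry_out", "body": {"claw": [9.1,9.1,9.1,9.1,9.1,9.1,9.1,9.1,9.1,9.1,9.1,9.1,9.1,9.1,9.1,6,6], "delta_pos": [[-3.2,-0.7,1.1],[-3.3,-0.6,1.1],[-3.3,-0.6,1.1],[-3.3,-0.5,1.1],[-3.3,-0.5,1.0],[-3.3,-0.4,1.1],[-3.3,-0.3,1.0],[-3.3,-0.3,1.1],[-3.3,-0.2,1.0],[-3.3,-0.1,1.1],[-3.3,-0.1,1.0],[-3.3,0,1.1],[-3.3,0,1.0],[-3.3,0.1,1.1],[-3.2,0.2,1.0],[0,0,0],[0,0,0]], "angular": [[0,0,0.018],[0,0,0.018],[0,0,0.019],[0,0,0.018],[0,0,0.019],[0,0,0.018],[0,0,0.019],[0,0,0.018],[0,0,0.019],[0,0,0.018],[0,0,0.019],[0,0,0.018],[0,0,0.019],[0,0,0.018],[0,0,0.019],[0,0,0],[0,0,0]]}}

```text
clock: 7.75
position: [0.4754, -0.3449, 0.2699]
ee_rot: [-2.51, -1.889, 0.0]
force: [0.4, 0.0, -0.3]
width: 0.866
gripper_force: 0.0
```

```bash
python3 - <<'E'
from h import *
p,r,s=st();print(p.round(4),np.round(s["joints"],2))
w=arm.get_image("wrist");np.savez("w3.npz",**{k:w[k] for k in("frame","mtx","T")});save(w,"w3.png")
sc=arm.get_image("scene");tp=arm.get_image("top")
for l in("pole","hook_tip"):
    rs=[]
    for n,q in(("w",w),("s",sc),("t",tp)):
        a=arm.place_of(l,q)
        if a:
            print(l,n,round(a[0]["conf"],2),np.round(np.array(a[0]["centre"])*[560,420],1)); 
            if a[0]["conf"]>.4: rs.append(ray(q,a[0]["centre"]))
    print(tri(rs))
E
```

```text
[ 0.4754 -0.3449  0.2699] [-0.02  0.38  0.8   1.59 -0.28  1.29  0.54]
pole w 0.97 [278.5 181.9]
pole s 0.71 [140.4 261.9]
pole t 0.95 [405.7 254.8]
(array([ 0.474334  , -0.35090312,  0.06475789]), [np.float64(1.5), np.float64(0.8), np.float64(0.7)])
hook_tip s 0.62 [206.8 256.5]
hook_tip t 0.89 [346.1 249.4]
(array([ 0.50850382, -0.19679599,  0.00699512]), [np.float64(3.9), np.float64(3.9)])
```

View pics/w3.png

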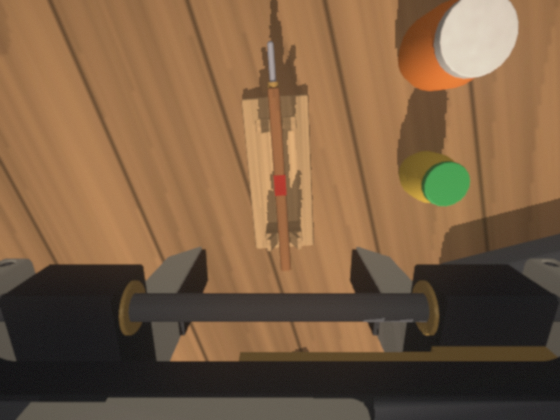

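The wrist view shows the pole from its rod end at (271,42) to its tail at (286,268), with the red band at (280,185). I'll measure the axis by colour.

```bash
python3 - <<'E'
from h import *
w=dict(np.load("w3.npz"));f=w["frame"]
hsv=cv2.cvtColor(f,cv2.COLOR_RGB2HSV)
red=(f[...,0].astype(int)>130)&(f[...,1]<60)&(f[...,2]<60);red[:150]=0;red[220:]=0;red[:,:255]=0;red[:,305:]=0
ys,xs=np.nonzero(red);print("band",xs.mean(),ys.mean(),len(xs),ys.min(),ys.max(),xs.min(),xs.max())
def zp(u,z):
    o,d=ray(w,[u[0]/560,u[1]/420]);return o+d*(z-o[2])/d[2]
for r in (100,130,150,215,240,260): print(r,[tuple(int(v) for v in f[r,c]) for c in range(266,296,2)])
B=zp((xs.mean(),ys.mean()),.078);print("band at top z .078",B.round(4),"z .073",zp((xs.mean(),ys.mean()),.073).round(4))
for a,b in [((273,88),(286,266))]:
    A,C=zp(a,.078),zp(b,.078);print(A.round(4),C.round(4),np.linalg.norm(A-C),np.degrees(np.arctan2(*(A-C)[1::-1])))
E
```

```text
band 279.57142857142856 189.07142857142858 14 184 193 277 283
100 [(128, 98, 69), (131, 93, 61), (156, 104, 67), (161, 109, 70), (160, 107, 70), (153, 102, 64), (140, 95, 61), (124, 91, 63), (133, 103, 73), (130, 102, 70), (130, 101, 70), (133, 104, 72), (127, 98, 69), (118, 91, 64), (122, 94, 67)]
130 [(125, 97, 67), (142, 110, 76), (154, 114, 76), (156, 105, 69), (161, 107, 69), (162, 107, 69), (165, 110, 71), (151, 101, 65), (122, 89, 60), (131, 101, 70), (134, 104, 72), (151, 117, 81), (168, 131, 90), (195, 152, 104), (196, 152, 105)]
150 [(208, 162, 111), (202, 157, 109), (212, 164, 114), (168, 123, 83), (157, 105, 68), (161, 107, 68), (163, 108, 70), (162, 108, 69), (142, 97, 63), (127, 98, 67), (138, 106, 74), (191, 148, 102), (215, 167, 115), (221, 173, 119), (215, 167, 116)]
215 [(195, 151, 105), (134, 103, 73), (130, 101, 69), (130, 100, 69), (129, 100, 69), (130, 97, 67), (147, 99, 64), (157, 105, 67), (160, 107, 69), (158, 104, 67), (137, 92, 60), (124, 94, 65), (126, 97, 68), (125, 96, 66), (128, 99, 69)]
240 [(187, 145, 99), (187, 145, 100), (153, 118, 82), (126, 97, 68), (125, 96, 67), (133, 103, 71), (156, 116, 79), (153, 103, 66), (160, 107, 67), (161, 107, 68), (156, 103, 66), (132, 91, 59), (123, 94, 64), (142, 110, 75), (143, 110, 76)]
260 [(160, 117, 77), (155, 113, 75), (126, 93, 61), (120, 89, 60), (152, 112, 74), (165, 120, 80), (166, 121, 81), (144, 100, 65), (159, 106, 68), (166, 110, 70), (163, 107, 68), (153, 102, 64), (137, 97, 63), (154, 113, 74), (161, 118, 78)]
band at top z .078 [ 0.4737 -0.3558  0.078 ] z .073 [ 0.4733 -0.357   0.073 ]
[ 0.4989 -0.2407  0.078 ] [ 0.4527 -0.4602  0.078 ] 0.2242582570953263 78.11890850617668
```

```bash
python3 - <<'E'
from h import *
w=dict(np.load("w3.npz"));f=w["frame"].astype(int)
red=(f[...,0]-f[...,1]>75)&(f[...,2]-f[...,1]>-25);red[:150]=0;red[220:]=0;red[:,:255]=0;red[:,305:]=0
ys,xs=np.nonzero(red);u=(xs.mean(),ys.mean());print("band",u,len(xs),ys.min(),ys.max(),xs.min(),xs.max())
def zp(u,z):
    o,d=ray(w,[u[0]/560,u[1]/420]);return o+d*(z-o[2])/d[2]
for z in(.074,.078):print(zp(u,z).round(4))
pts=np.array([zp(q,.078) for q in [(274,100),(276,130),(277.4,150),(282.2,215),(284,240),(285,260)]]);k=np.polyfit(pts[:,1],pts[:,0],1);print(k,np.degrees(np.arctan2(1,k[0])), np.polyval(k,zp(u,.078)[1]))
E
```

```text
band (np.float64(279.6017316017316), np.float64(184.71861471861473)) 231 175 195 274 285
[ 0.475  -0.3514  0.074 ]
[ 0.4752 -0.3505  0.078 ]
[0.213221   0.55036551] 77.96358087080003 0.4756281335634982
```

```bash
python3 - <<'E'
from h import *
plan([([.4752,-.351,.09],78,7),([.4752,-.351,.05],78,3)])
E
```

```text
10
D [[-0.1,0.0,2.6],[-0.1,0.0,2.6],[-0.1,0.0,2.6],[-0.1,0.0,2.6],[-0.1,0.0,2.5],[-0.1,0.0,2.6],[-0.2,0.1,2.5],[0.0,-0.0,1.3],[0.0,-0.0,1.4],[0.0,-0.0,1.3]]
A [[0,0,np.float64(-0.01)],[0,0,np.float64(-0.01)],[0,0,np.float64(-0.01)],[0,0,np.float64(-0.009)],[0,0,np.float64(-0.01)],[0,0,np.float64(-0.009)],[0,0,np.float64(-0.01)],[0,0,np.float64(0.0)],[0,0,np.float64(0.0)],[0,0,np.float64(0.0)]]
end [ 0.4756 -0.3514  0.0502] 78.02
```

{"method": "carry_out", "body": {"claw": [4,4,4,4,4,4,4,4,4,4,4], "delta_pos": [[-0.1,0,2.6],[-0.1,0,2.6],[-0.1,0,2.6],[-0.1,0,2.6],[-0.1,0,2.5],[-0.1,0,2.6],[-0.1,0,2.5],[0,0,1.3],[0,0,1.4],[0,0,1.3],[0,0,0]], "angular": [[0,0,-0.01],[0,0,-0.01],[0,0,-0.01],[0,0,-0.009],[0,0,-0.01],[0,0,-0.009],[0,0,-0.01],[0,0,0],[0,0,0],[0,0,0],[0,0,0]], "force": 50}}

```text
clock: 9.3
position: [0.4741, -0.3501, 0.0488]
ee_rot: [-2.441, -1.975, 0.001]
force: [0.3, 0.3, -0.3]
width: 0.435
gripper_force: 0.0
```

```bash
python3 - <<'E'
from h import *
p,r,s=st();print(p.round(4),r.as_matrix()[:,0].round(3),s["width"])
w=arm.get_image("wrist");save(w,"w4.png");np.savez("w4.npz",**{k:w[k] for k in("frame","mtx","T")})
f=w["frame"].astype(int)
red=(f[...,0]-f[...,1]>75)&(f[...,2]-f[...,1]>-25);red[:,:230]=0;red[:,330:]=0
ys,xs=np.nonzero(red);u=(xs.mean(),ys.mean());print("band",u,len(xs),ys.min(),ys.max(),xs.min(),xs.max())
print("expect TCP-grasp", proj(w,p-.019*r.as_matrix()[:,2]),[np.round(proj(w,p+r.apply([a,0,-.028])),0) for a in(.013,-.013,.1,-.1)])
E
```

```text
[ 0.4741 -0.3501  0.0488] [0.208 0.978 0.001] 0.43452604788225974
band (np.float64(280.4972170686456), np.float64(260.69016697588125)) 1078 240 281 268 293
expect TCP-grasp [278.28401404 253.20338278] [array([278., 239.]), array([278., 280.]), array([278.,  69.]), array([278., 397.])]
```

View pics/w4.png

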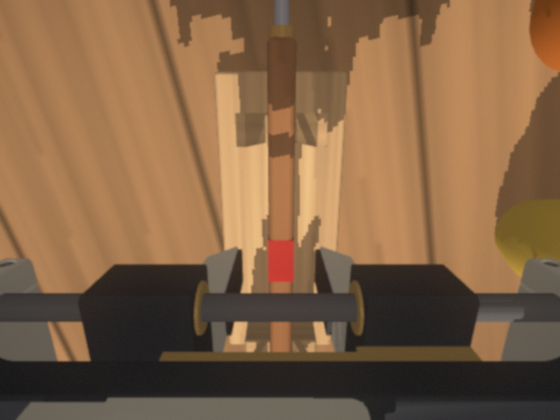

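The pole lies centred between the fingers, with the band at (280,260) and aligned with the tool. I'll close with a 1 mm correction, then lift.

{"method": "carry_out", "body": {"claw": [4,1,0.5,0.5,0.5,0.5,0.5,0.5,0.5,0.5], "delta_pos": [[0,0.1,0],[0,0,0],[0,0,0],[0,0,0],[0,0,0],[0,0,0],[0,0,0],[0,0,0],[0,0,0],[0,0,0]], "angular": [[0,0,0],[0,0,0],[0,0,0],[0,0,0],[0,0,0],[0,0,0],[0,0,0],[0,0,0],[0,0,0],[0,0,0]], "force": 55}}

```text
clock: 10.35
position: [0.4755, -0.3509, 0.05]
ee_rot: [-2.442, -1.976, -0.0]
force: [-0.5, 0.3, -0.6]
width: 0.055
gripper_force: 0.0
```

```bash
python3 - <<'E'
from h import *
p,r,s=st();print(p.round(4),r.as_matrix()[:,0].round(4),s["width"]*9.18,s["gripper_force"],np.round(s["force"],2),np.round(s["ft_torque"],3))
np.savez("laid.npz",p=p,r=r.as_matrix())
E
```

```text
[ 0.4755 -0.3509  0.05  ] [2.086e-01 9.780e-01 1.000e-04] 0.504825804282667 0.0 [-0.45  0.35 -0.57] [-0.107  0.068  0.012]
```

```bash
python3 - <<'E'
from h import *
w=arm.get_image("wrist");save(w,"w5.png")
sc=arm.get_image("scene")
f=sc["frame"][225:310,70:230];g=cv2.resize(f,(560,298),interpolation=cv2.INTER_CUBIC)
cv2.imwrite("pics/c5.png",cv2.cvtColor(np.vstack([w["frame"][150:],g]),cv2.COLOR_RGB2BGR))
E
```

```text
(no output)
```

View pics/c5.png

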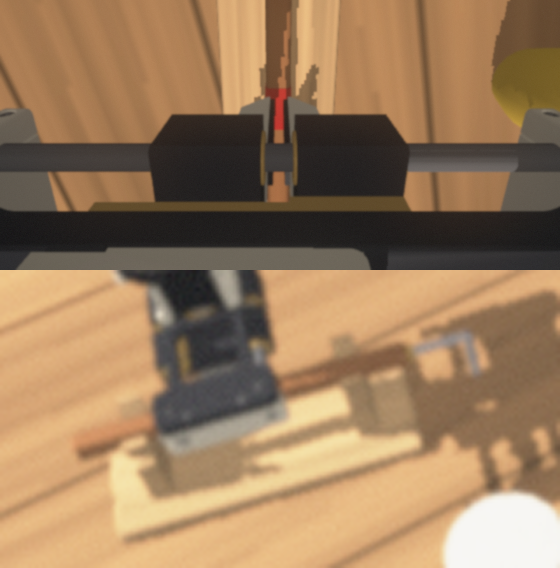

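The fingers closed above the pole: the red band still shows whole under the fingertips at about (280,250). So the pole must lie lower than the text says, and I'll triangulate its height.

```bash
python3 - <<'E'
from h import *
def band(w):
    f=w["frame"].astype(int);red=(f[...,0]-f[...,1]>75)&(f[...,2]-f[...,1]>-25);red[:,:230]=0;red[:,330:]=0;red[:150]=0
    n,l,stt,c=cv2.connectedComponentsWithStats(red.astype(np.uint8));i=1+np.argmax(stt[1:,4]);return c[i],stt[i]
rs=[]
for n in("w3.npz","w4.npz"):
    w=dict(np.load(n));c,q=band(w);print(n,c,q,np.array(w["T"])[:3,3].round(4));rs.append(ray(w,[c[0]/560,c[1]/420]))
print(tri(rs))
# top/scene red band
rr=list(rs)
tp=arm.get_image("top");sc=arm.get_image("scene")
for nm,P,X in(("top",tp,(.475,-.351,.07)),("scene",sc,(.475,-.351,.07))):
    print(nm,proj(P,X),proj(P,(.475,-.351,.04)))
s=cv2.imread("pics/scene0.png")[...,::-1].astype(int);t=cv2.imread("pics/top0.png")[...,::-1].astype(int)
q=[]
for nm,f,P,(x0,x1,y0,y1) in(("scene",s,sc,(120,165,245,285)),("top",t,tp,(395,420,240,270))):
    g=f[y0:y1,x0:x1];m=(g[...,0]-g[...,1]>75)&(g[...,2]-g[...,1]>-30);yy,xx=np.nonzero(m);u=(xx.mean()+x0,yy.mean()+y0);print(nm,u,len(xx));q.append(ray(P,[u[0]/560,u[1]/420]))
print(tri(q));print(tri(q+rs))
E
```

```text
w3.npz [279.6017316  184.71861472] [274 175  12  21 231] [ 0.4979 -0.2677  0.4614]
w4.npz [280.49721707 260.69016698] [ 268  240   26   42 1078] [ 0.4913 -0.2717  0.2402]
(array([ 0.47521289, -0.35079317,  0.0767582 ]), [np.float64(0.1), np.float64(0.1)])
top [405.99736404 254.50528418] [403.24596026 255.74677072]
scene [140.23397245 260.89253629] [143.3034441 267.233339 ]
scene (np.float64(139.90140845070422), np.float64(260.19718309859155)) 71
top (np.float64(407.44444444444446), np.float64(254.27777777777777)) 54
(array([ 0.47530099, -0.35233148,  0.07447389]), [np.float64(1.4), np.float64(1.4)])
(array([ 0.47510705, -0.35202847,  0.07419213]), [np.float64(1.2), np.float64(1.8), np.float64(0.7), np.float64(0.1)])
```

{"method": "carry_out", "body": {"claw": [4,4,4,4,4,4,4,2,1,0.5,0.5,0.5,0.5,0.5], "delta_pos": [[0,0,0],[0,0,0],[0,0,0],[0,0,0],[0,0,0.7],[0,0,0.7],[0,0,0],[0,0,0],[0,0,0],[0,0,0],[0,0,0],[0,0,0],[0,0,0],[0,0,0]], "angular": [[0,0,0],[0,0,0],[0,0,0],[0,0,0],[0,0,0],[0,0,0],[0,0,0],[0,0,0],[0,0,0],[0,0,0],[0,0,0],[0,0,0],[0,0,0],[0,0,0]], "force": 55}}

```text
clock: 11.95
position: [0.4756, -0.351, 0.0362]
ee_rot: [2.442, 1.976, 0.0]
force: [-0.5, 0.2, 1.8]
width: 0.146
gripper_force: 55.0
```

```bash
python3 - <<'E'
from h import *
p,r,s=st();print(p.round(4),s["width"]*9.18,s["gripper_force"],np.round(s["force"],2),np.round(s["ft_torque"],3))
w=arm.get_image("wrist");np.savez("w6.npz",**{k:w[k] for k in("frame","mtx","T")})
w4=dict(np.load("w4.npz"))
a=w4["frame"][225:325,190:370];b=w["frame"][225:325,190:370]
cv2.imwrite("pics/c6.png",cv2.cvtColor(cv2.resize(np.hstack([a,b]),(792,220),interpolation=cv2.INTER_CUBIC),cv2.COLOR_RGB2BGR))
E
```

```text
[ 0.4756 -0.351   0.0362] 1.3397002942663223 54.99749779701233 [-0.46  0.18  1.81] [-0.022  0.102  0.001]
```

View pics/c6.png

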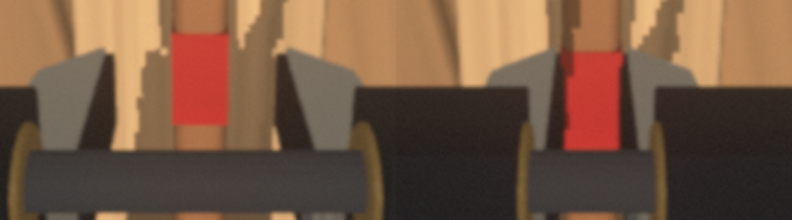

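The fingers now hold the pole at 1.34 cm opening. The left crop puts the fingertips at image row 248, which means they sit about 29 mm short of the nominal TCP. I'll regrip 13 mm deeper for a full hold.

{"method": "carry_out", "body": {"claw": [3.5,3.5,3.5,3.5,3.5,3,1.5,0.5,0.5,0.5,0.5], "delta_pos": [[0,0,0],[0,0,0],[0,0,0.6],[0,0,0.7],[0,0,0],[0,0,0],[0,0,0],[0,0,0],[0,0,0],[0,0,0],[0,0,0]], "angular": [[0,0,0],[0,0,0],[0,0,0],[0,0,0],[0,0,0],[0,0,0],[0,0,0],[0,0,0],[0,0,0],[0,0,0],[0,0,0]], "force": 58}}

```text
clock: 13.1
position: [0.4757, -0.351, 0.0232]
ee_rot: [2.442, 1.976, 0.0]
force: [-0.7, 0.1, 1.2]
width: 0.145
gripper_force: 58.0
```

```bash
python3 - <<'E'
from h import *
p,r,s=st();print(p.round(4),r.as_matrix()[:,0].round(4),s["width"]*9.18,s["gripper_force"],np.round(s["force"],2),np.round(s["ft_torque"],3))
np.savez("laid.npz",p=p,r=r.as_matrix())
E
```

```text
[ 0.4757 -0.351   0.0232] [ 2.085e-01  9.780e-01 -1.000e-04] 1.3280506427806706 58.00015926361084 [-0.73  0.05  1.18] [-0.148  0.068 -0.053]
```

```bash
python3 - <<'E'
from h import *
plan([([.4757,-.351,.10],78.,4),([.4757,-.351,.20],78.,4),([.6232,.04,.325],88,18)])
E
```

```text
26
D [[0.0,0.0,-1.9],[0.0,0.0,-1.9],[0.0,0.0,-1.9],[0.0,0.0,-2.0],[0.0,0.0,-2.5],[0.0,0.0,-2.5],[0.0,0.0,-2.5],[0.0,0.0,-2.5],[2.3,0.4,-0.7],[2.3,0.4,-0.7],[2.3,0.4,-0.7],[2.3,0.4,-0.7],[2.3,0.4,-0.7],[2.3,0.5,-0.7],[2.3,0.5,-0.7],[2.3,0.5,-0.7],[2.2,0.5,-0.7],[2.2,0.6,-0.7],[2.2,0.6,-0.7],[2.2,0.6,-0.7],[2.2,0.6,-0.7],[2.3,0.6,-0.7],[2.2,0.6,-0.7],[2.2,0.7,-0.7],[2.3,0.7,-0.6],[2.2,0.7,-0.7]]
A [[0,0,np.float64(-0.0)],[0,0,np.float64(-0.0)],[0,0,np.float64(-0.0)],[0,0,np.float64(-0.001)],[0,0,np.float64(0.0)],[0,0,np.float64(0.0)],[0,0,np.float64(0.0)],[0,0,np.float64(0.0)],[0,0,np.float64(-0.01)],[0,0,np.float64(-0.01)],[0,0,np.float64(-0.01)],[0,0,np.float64(-0.01)],[0,0,np.float64(-0.01)],[0,0,np.float64(-0.01)],[0,0,np.float64(-0.01)],[0,0,np.float64(-0.009)],[0,0,np.float64(-0.01)],[0,0,np.float64(-0.009)],[0,0,np.float64(-0.01)],[0,0,np.float64(-0.009)],[0,0,np.float64(-0.01)],[0,0,np.float64(-0.009)],[0,0,np.float64(-0.01)],[0,0,np.float64(-0.009)],[0,0,np.float64(-0.01)],[0,0,np.float64(-0.009)]]
end [0.623  0.04   0.3252] 87.99
```

{"method": "carry_out", "body": {"claw": [0.5,0.5,0.5,0.5,0.5,0.5,0.5,0.5,0.5,0.5], "delta_pos": [[0,0,-0.5],[0,0,-1.5],[0,0,-1.9],[0,0,-2.0],[0,0,-2.5],[0,0,-2.5],[0,0,-2.5],[0,0,-2.5],[0,0,-1.8],[0,0,0]], "angular": [[0,0,0],[0,0,0],[0,0,0],[0,0,0],[0,0,0],[0,0,0],[0,0,0],[0,0,0],[0,0,0],[0,0,0]]}}

```text
clock: 14.1
position: [0.4764, -0.3522, 0.2035]
ee_rot: [2.439, 1.973, 0.003]
force: [0.6, 0.3, -1.4]
width: 0.147
gripper_force: 58.0
```

{"method": "carry_out", "body": {"claw": [0.5,0.5,0.5,0.5,0.5,0.5,0.5,0.5,0.5,0.5,0.5,0.5,0.5,0.5,0.5,0.5,0.5,0.5,0.5,0.5], "delta_pos": [[1.2,0.2,-0.7],[2.3,0.4,-0.7],[2.3,0.4,-0.7],[2.3,0.4,-0.7],[2.3,0.4,-0.7],[2.3,0.5,-0.7],[2.3,0.5,-0.7],[2.3,0.5,-0.7],[2.2,0.5,-0.7],[2.2,0.6,-0.7],[2.2,0.6,-0.7],[2.2,0.6,-0.7],[2.2,0.6,-0.7],[2.3,0.6,-0.7],[2.2,0.6,-0.7],[2.2,0.7,-0.7],[2.3,0.7,-0.6],[2.2,0.7,-0.7],[1.1,0.2,0],[0,0,0]], "angular": [[0,0,-0.01],[0,0,-0.01],[0,0,-0.01],[0,0,-0.01],[0,0,-0.01],[0,0,-0.01],[0,0,-0.01],[0,0,-0.009],[0,0,-0.01],[0,0,-0.009],[0,0,-0.01],[0,0,-0.009],[0,0,-0.01],[0,0,-0.009],[0,0,-0.01],[0,0,-0.009],[0,0,-0.01],[0,0,-0.009],[0,0,0],[0,0,0]]}}

```text
clock: 16.1
position: [0.6212, 0.043, 0.3241]
ee_rot: [-2.257, -2.184, 0.001]
force: [-0.5, -0.1, -1.9]
width: 0.149
gripper_force: 58.0
```

```bash
python3 - <<'E'
from h import *
p,r,s=st();x=r.as_matrix()[:,0];print(p.round(4),np.degrees(np.arctan2(x[1],x[0])).round(2),s["width"]*9.18,s["gripper_force"],np.round(s["force"],2),np.round(s["ft_torque"],3))
P={n:arm.get_image(n) for n in("scene","top","wrist")}
for n,q in P.items(): np.savez(f"v7{n}.npz",**{k:q[k] for k in("frame","mtx","T")})
print("fk tip",(p+r.apply([.16,0,.003])).round(4))
rs=[]
for n in("scene","top"):
    a=arm.place_of("hook_tip",P[n]);
    if a: print(n,round(a[0]["conf"],2),np.round(np.array(a[0]["centre"])*[560,420],1),"fk",proj(P[n],p+r.apply([.16,0,.003])).round(1)); rs.append(ray(P[n],a[0]["centre"]))
if len(rs)>1:print(tri(rs))
u=proj(P["scene"],[.628,.225,.29]).astype(int);t=proj(P["top"],[.628,.2,.3]).astype(int)
a=P["scene"]["frame"][u[1]-45:u[1]+45,u[0]-60:u[0]+60];b=P["top"]["frame"][t[1]-45:t[1]+45,t[0]-60:t[0]+60];print(u,t)
c=np.vstack([np.hstack([cv2.resize(i,(390,292),interpolation=cv2.INTER_CUBIC) for i in(a,b)]),cv2.resize(P["wrist"]["frame"][:210],(780,292))])
cv2.imwrite("pics/c7.png",cv2.cvtColor(c,cv2.COLOR_RGB2BGR))
E
```

```text
[0.6212 0.043  0.3241] 88.11 1.3669164062021921 57.99947440624237 [-0.54 -0.07 -1.92] [-0.15   0.082  0.067]
fk tip [0.6265 0.2029 0.3211]
scene 0.95 [368.7 141.7] fk [366.8 140. ]
top 0.97 [181.2 192.8] fk [180.6 191.5]
(array([0.62710233, 0.20551455, 0.31434443]), [np.float64(3.2), np.float64(3.2)])
[372 147] [183 192]
```

View pics/c7.png

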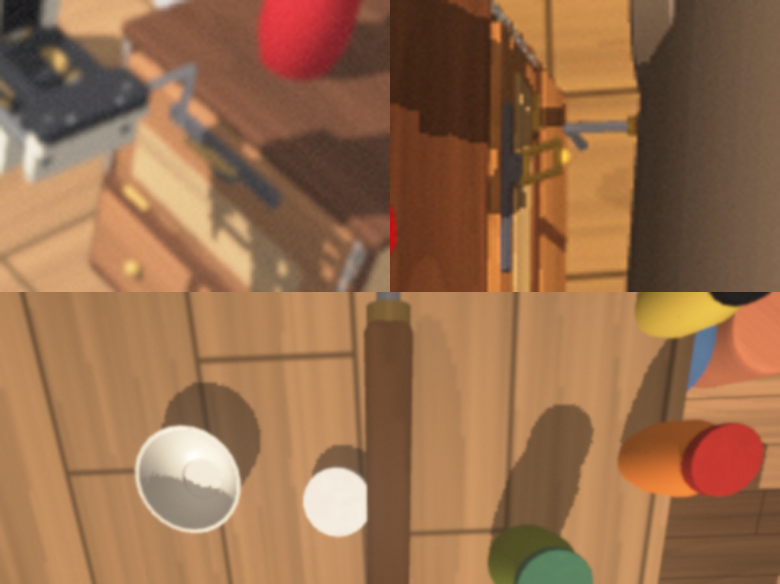

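The scene crop shows the hook just outside and above the eye. The top crop shows the hook leg at about (575,140) and the eye's outer bar at about (562,157). I'll check the numbers before inserting.

```bash
python3 - <<'E'
from h import *
t=dict(np.load("v7top.npz"));s=dict(np.load("v7scene.npz"))
print("eye est in top",proj(t,[.6284,.2224,.289]),"seen 175.9,195.4")
print("eye ends est",proj(t,[.6154,.2229,.289]),proj(t,[.6414,.222,.289]))
f=t["frame"].astype(int)
m=cv2.cvtColor(t["frame"],cv2.COLOR_RGB2HSV)
for r in range(185,206): print(r," ".join("%3d,%3d"%(m[r,c,1],m[r,c,2]) for c in range(166,184)))
E
```

```text
eye est in top [174.88329878 194.59219319] seen 175.9,195.4
eye ends est [174.79836585 200.07496232] [174.92468622 189.13913523]
185 158,102 174,117 183,114 170,105 174,110 172, 95 183, 92 176, 90 176, 87 157, 86  88, 93  53,121  59,129  61,129  59,125  45,119  47,119  45,119
186 162, 99 180,116 186,125 183,146 181,148 183,166 185,167 179,164 185,156 167,148  79,120  26,120  23,121  23,120  26,120  24,119  27,114  27,114
187 159, 96 177, 95 185,113 179,167 179,195 181,183 181,180 180,174 184,165 174,160 113,129  34,111  24,108  28,108  28,108  41,117  78,130  81,132
188 157, 91 166, 77 182, 91 180,169 179,205 180,184 180,180 180,173 181,165 178,166 162,159 110,125  39, 97  27, 93  58,101 122,146 153,190 153,195
189 155, 89 170, 78 177,105 183,169 178,201 180,183 181,172 181,151 184,147 185,156 179,170 159,172 115,140  46, 94  41, 88  85,111 138,165 159,204
190 159, 93 175,105 178,113 177,160 181,168 181,152 182,133 180,122 179,121 183,131 177,163 170,185 151,186  93,123  26, 89  34, 89  84,112 139,163
191 160,102 185,120 185,110 181,127 184,126 185,123 184,115 183,113 184,115 177,124
[... 1436 characters left out ...]
,113 186,114 181,127 181,137 183,146 182,157 173,168 169,186 159,200 161,198 158,198 160,196 158,197 156,201
202 183,113 181,113 182,108 182,130 182,153 178,172 183,169 180,166 181,165 182,165 178,166 169,184 160,199 163,199 158,198 158,198 160,198 156,199
203 174,135 187,124 178,112 179,167 182,192 179,185 180,180 182,168 180,166 177,167 180,167 167,185 163,197 158,200 161,198 160,199 159,199 156,199
204 160,174 178,135 182,119 180,187 181,199 180,183 179,178 180,170 180,167 182,165 178,168 168,184 160,199 158,200 159,199 160,198 160,199 160,201
205 161,181 178,136 179,121 182,192 176,201 180,183 181,178 182,168 181,166 183,164 175,168 167,188 161,200 160,202 159,201 162,200 161,200 158,202
```

{"method": "carry_out", "body": {"claw": [0.5,0.5,0.5,0.5,0.5,0.5,0.5,0.5,0.5], "delta_pos": [[1,0.1,0],[1,0,0],[1,0,0],[0,0,0],[0,0,0.7],[0,0,0.7],[0,0,0.7],[0,0,0.7],[0,0,0]], "angular": [[0,0,0],[0,0,0],[0,0,0],[0,0,0],[0,0,0],[0,0,0],[0,0,0],[0,0,0],[0,0,0]]}}

```text
clock: 17.25
position: [0.6228, 0.0703, 0.2956]
ee_rot: [-2.261, -2.18, 0.003]
force: [0.1, -0.0, -1.5]
width: 0.144
gripper_force: 58.0
```

```bash
cat >> h.py <<'E'
def rep():
    p,r,s=st();x=r.as_matrix()[:,0];print("tcp",p.round(4),np.degrees(np.arctan2(x[1],x[0])).round(2),"F",np.round(s["force"],2),"M",np.round(s["ft_torque"],3),"t",round(s["clock"],2),"tip",(p+r.apply([.16,0,.003])).round(4),"w",round(s["width"]*9.18,2));return p,r,s
E
python3 -c "
from h import *
rep()"
```

```text
tcp [0.6228 0.0703 0.2956] 87.91 F [ 0.07 -0.02 -1.49] M [-0.062  0.077 -0.026] t 17.25 tip [0.6286 0.2302 0.2926] w 1.32
```

{"method": "carry_out", "body": {"claw": [0.5,0.5,0.5,0.5,0.5], "delta_pos": [[0.3,0,0],[0,0,0.5],[0,0,0.5],[0,0,0.5],[0,0,0]], "angular": [[0,0,0],[0,0,0],[0,0,0],[0,0,0],[0,0,0]]}}

```text
clock: 17.75
position: [0.6231, 0.0735, 0.2811]
ee_rot: [-2.261, -2.18, 0.002]
force: [-0.4, 0.9, -1.9]
width: 0.149
gripper_force: 58.0
```

```bash
python3 -c "
from h import *
rep()"
```

```text
tcp [0.6231 0.0735 0.2811] 87.93 F [-0.41  0.88 -1.95] M [-0.139  0.043  0.053] t 17.75 tip [0.6289 0.2334 0.2781] w 1.37
```

{"method": "carry_out", "body": {"claw": [0.5,0.5,0.5,0.5,0.5], "delta_pos": [[0,0,0.5],[0,0,0.5],[0,0,0.5],[0,0,0.5],[0,0,0]], "angular": [[0,0,0],[0,0,0],[0,0,0],[0,0,0],[0,0,0]]}}

```text
clock: 18.25
position: [0.6231, 0.0735, 0.2611]
ee_rot: [-2.261, -2.181, 0.002]
force: [0.3, -0.4, -2.0]
width: 0.151
gripper_force: 58.0
```

```bash
python3 - <<'E'
from h import *
p,r,s=rep()
P={n:arm.get_image(n) for n in("scene","top")}
rs=[]
for n in P:
    a=arm.place_of("pole",P[n])+[None]; b=arm.place_of("hook_tip",P[n])
    if b: print(n,round(b[0]["conf"],2),np.round(np.array(b[0]["centre"])*[560,420],1),"fk",proj(P[n],p+r.apply([.16,0,.003])).round(1),"fkbend",proj(P[n],p+r.apply([.16,0,-.0455])).round(1))
np.savez("v8.npz",s=P["scene"]["frame"],t=P["top"]["frame"])
m=cv2.cvtColor(P["top"]["frame"],cv2.COLOR_RGB2HSV)
for q in range(187,204): print(q," ".join("%3d,%3d"%(m[q,c,1],m[q,c,2]) for c in range(164,184)))
E
```

```text
tcp [0.6231 0.0735 0.2611] 87.94 F [ 0.32 -0.45 -2.03] M [-0.142  0.112  0.069] t 18.25 tip [0.6289 0.2334 0.258 ] w 1.38
scene 0.74 [373.6 159.4] fk [372.6 156.1] fkbend [376.4 140.8]
top 0.88 [174.3 198. ] fk [173.  197.8] fkbend [168.4 192.9]
187 146, 94 145, 97 157, 99 180,115 176, 87 176, 90 173,106 173, 84 169, 83 163, 80 167, 75 168, 76 157, 83 161, 95 155,110 162,110 158,110 157,115 161,147 161,200
188 146, 94 145, 97 149, 91 165, 74 158, 63 175, 89 176,106 173, 84 164, 84 167, 81 166, 80 170, 78 165, 82 162, 96 159,111 159,112 154,114 161,111 162,132 158,197
189 146, 98 146, 98 156, 85 161, 68 158, 58 172, 89 178,106 174, 85 174, 88 178, 96 176, 94 173, 87 171, 82 169, 95 162,115 161,114 162,112 160,113 159,144 162,198
190 146, 94 143, 96 149, 89 166, 72 166, 60 175, 89 180,105 178,102 181,110 182,112 176,113 178,106 170, 90 155,102 151,115 153,115 151,113 158,131 159,188 159,196
191 143, 96 150, 97 161, 90 175, 89 144, 85 140,102 132, 95 116,103 122,107 125,106 118,106 115,104 108,104 109,126  83,132  82,124  84,124  90,127  98,145 104,145
192 162,107 167,107 175,112 130,10
[... 1233 characters left out ...]
,198 158,200 159,200 161,201 159,201 157,188
200 183,192 182,130 178,126 186,130 182,119 180,130 184,125 183,121 181,121 188,130 184,147 182,126 175,157 167,186 161,201 159,201 161,201 159,201 157,198 156,163
201 182,153 189,124 182,125 185,123 181,120 183,124 181,127 181,131 182,140 188,148 185,156 180,157 175,165 168,184 161,197 158,199 158,198 158,199 158,195 156,152
202 187,127 185,123 179,124 185,124 181,128 178,146 184,165 179,172 183,173 182,167 179,164 177,164 180,164 169,183 160,198 158,198 161,195 159,197 157,196 155,153
203 182,126 178,132 178,130 181,131 188,114 178,166 180,193 180,184 180,177 180,169 179,164 177,164 176,167 170,183 158,197 158,197 158,200 158,198 159,193 155,151
```

```bash
python3 - <<'E'
from h import *
from scipy.optimize import least_squares
w=dict(np.load("w2.npz"));sc=dict(np.load("v7scene.npz"));tp=dict(np.load("v7top.npz"))
def pt(x0,y0,th,o,u):
    oo=o*np.cos(th)+u*np.sin(th);uu=u*np.cos(th)-o*np.sin(th);return np.array([x0,y0,.13+uu])-oo*np.array([.035,.9994,0])
obs=[(w,(301.6,81.2),None),(w,(312.4,62.8),(0,.125)),(w,(314.2,109.8),(.045,.161)),(w,(312.1,85.7),(.018,.134)),
(sc,(383,144),(0,.125)),(sc,(368,146),(.045,.161)),(sc,(376,147),(.018,.134)),(tp,(155,207),(0,.125)),(tp,(173,201),(.045,.161)),(tp,(165,203),(.018,.134)),(sc,(366,216),None),(tp,(173,225),None)]
def res(v):
    r=[]
    for P,u,k in obs:
        X=np.array([v[0],v[1],0]) if k is None else pt(*v[:3],*k)
        off=v[3:5] if P is sc else v[5:7] if P is tp else np.zeros(2)
        r+=list(proj(P,X)-u+off)
    return np.array(r+list(np.array(v[3:])/1.5))
s=least_squares(res,[.617,.276,.05,0,0,0,0],loss="soft_l1");print(s.x.round(4),np.round(s.fun[:24],1))
# my own hand-measured: actual outer bar row 112.1 in w2
for th in(0,.05,.1):
    y=.2224+.0; print(th, least_squares(lambda q:[proj(w,pt(.6299,q[0],th,.045,.161))[1]-112.3],[.27]).x)
E
```

```text
[ 0.6161  0.2781  0.053   0.6036 -0.0441 -1.4003  0.7612] [-2.7 -0.7  0.8  1.2 -0.8  0.4  0.7 -3.7 -1.8  4.5  0.7 -1.5 -0.   1.6
  1.  -1.8 -0.3  0.4 -2.   1.2  0.1 -3.7  2.4 -0.8]
0 [0.26758163]
0.05 [0.27556687]
0.1 [0.28341976]
```

```bash
cat >> h.py <<'E'
Y0=.277
def bar(t): return .045*np.cos(t)+.161*np.sin(t), .13+.161*np.cos(t)-.045*np.sin(t)
def cur():
    p,r,s=rep(); tip=p+r.apply([.16,0,.003]); return np.array([(Y0-tip[1])/.9994, tip[2]+.0485])
def rows(targets):
    c=cur();print("out,axz",c.round(4));o=[]
    for t in targets:
        d=np.array(t)-c; q=np.round([-d[0]*100,0,-d[1]*100],1)+0.; c=c+np.array([-q[0],-q[2]])/100; o.append(q.tolist())
    print(len(o),o,"end",c.round(4))
def tg(t,inn,sl): b=bar(t); return (b[0]-.006-inn, b[1]+.006+sl)
E
python3 - <<'E'
from h import *
ts=np.arange(.06,.861,.05)
rows([tg(t,0,.012-.004*t/.86) for t in ts])
E
```

```text
tcp [0.6238 0.0734 0.2623] 87.93 F [-0.28 -0.71 -1.99] M [-0.139  0.008  0.027] t 18.55 tip [0.6295 0.2333 0.2593] w 1.34
out,axz [0.0437 0.3078]
17 [[-0.5, 0.0, 0.2], [-0.8, 0.0, 0.3], [-0.7, 0.0, 0.4], [-0.8, 0.0, 0.4], [-0.7, 0.0, 0.4], [-0.7, 0.0, 0.5], [-0.7, 0.0, 0.5], [-0.7, 0.0, 0.5], [-0.6, 0.0, 0.6], [-0.6, 0.0, 0.6], [-0.6, 0.0, 0.6], [-0.5, 0.0, 0.6], [-0.6, 0.0, 0.7], [-0.4, 0.0, 0.7], [-0.5, 0.0, 0.8], [-0.4, 0.0, 0.7], [-0.4, 0.0, 0.8]] end [0.1457 0.2148]
```

Pulling gently, first third.

{"method": "carry_out", "body": {"claw": [0.5,0.5,0.5,0.5,0.5,0.5,0.5,0.5], "delta_pos": [[-0.3,0,0.1],[-0.2,0,0.1],[-0.4,0,0.1],[-0.4,0,0.2],[-0.4,0,0.2],[-0.3,0,0.2],[-0.4,0,0.2],[0,0,0]], "angular": [[0,0,0],[0,0,0],[0,0,0],[0,0,0],[0,0,0],[0,0,0],[0,0,0],[0,0,0]]}}

```text
clock: 19.35
position: [0.6225, 0.0484, 0.2508]
ee_rot: [2.262, 2.18, -0.001]
force: [1.0, -0.7, -1.2]
width: 0.149
gripper_force: 58.0
```

```bash
python3 - <<'E'
from h import *
print(cur())
P={n:arm.get_image(n) for n in("scene","top")}
for l in("hook_tip","rail_mid","eye_line"):
    rs=[]
    for n in P:
        a=arm.place_of(l,P[n])
        if a and a[0]["conf"]>.4: rs.append(ray(P[n],a[0]["centre"]));print(l,n,np.round(np.array(a[0]["centre"])*[560,420],1))
    if len(rs)>1: print(tri(rs))
E
```

```text
tcp [0.6225 0.0484 0.2508] 87.87 F [ 1.05 -0.72 -1.17] M [ 0.013  0.016 -0.028] t 19.35 tip [0.6285 0.2083 0.2477] w 1.37
[0.06877963 0.29618999]
hook_tip scene [364.7 167. ]
hook_tip top [187.1 195.3]
(array([0.63695428, 0.20335712, 0.24314033]), [np.float64(1.0), np.float64(1.0)])
rail_mid scene [373.  150.6]
rail_mid top [162. 206.]
(array([0.60990866, 0.25806873, 0.25098008]), [np.float64(3.9), np.float64(3.9)])
eye_line scene [359.4 151.3]
eye_line top [185.8 202.1]
(array([0.61232253, 0.20070242, 0.2765847 ]), [np.float64(0.9), np.float64(0.9)])
```

The hatch is moving: the rail and eye have shifted outward about 2.5 cm along with the hook, with little force. Continuing.

```bash
python3 - <<'E'
from h import *
rows([tg(t,0,.012-.004*t/.86) for t in np.arange(.22,.861,.04)])
E
```

```text
tcp [0.6227 0.0495 0.251 ] 87.94 F [-0.38  0.68 -1.23] M [-0.101  0.056 -0.029] t 19.75 tip [0.6285 0.2094 0.248 ] w 1.35
out,axz [0.0677 0.2965]
17 [[-0.5, 0.0, 0.2], [-0.6, 0.0, 0.4], [-0.6, 0.0, 0.3], [-0.5, 0.0, 0.4], [-0.6, 0.0, 0.4], [-0.5, 0.0, 0.5], [-0.5, 0.0, 0.4], [-0.5, 0.0, 0.5], [-0.5, 0.0, 0.5], [-0.4, 0.0, 0.5], [-0.5, 0.0, 0.5], [-0.4, 0.0, 0.6], [-0.3, 0.0, 0.6], [-0.4, 0.0, 0.5], [-0.4, 0.0, 0.6], [-0.3, 0.0, 0.6], [-0.3, 0.0, 0.7]] end [0.1457 0.2145]
```

{"method": "carry_out", "body": {"claw": [0.5,0.5,0.5,0.5,0.5,0.5,0.5,0.5,0.5,0.5,0.5,0.5], "delta_pos": [[-0.5,0,0.2],[-0.6,0,0.4],[-0.6,0,0.3],[-0.5,0,0.4],[-0.6,0,0.4],[-0.5,0,0.5],[-0.5,0,0.4],[-0.5,0,0.5],[-0.5,0,0.5],[-0.4,0,0.5],[-0.5,0,0.5],[0,0,0]], "angular": [[0,0,0],[0,0,0],[0,0,0],[0,0,0],[0,0,0],[0,0,0],[0,0,0],[0,0,0],[0,0,0],[0,0,0],[0,0,0],[0,0,0]]}}

```text
clock: 20.95
position: [0.6201, -0.0084, 0.2042]
ee_rot: [-2.262, -2.18, 0.002]
force: [-0.5, 0.2, -2.6]
width: 0.15
gripper_force: 58.0
```

```bash
python3 - <<'E'
from h import *
rows([tg(t,0,.012-.004*t/.86) for t in np.arange(.66,.861,.04)])
P={n:arm.get_image(n) for n in("scene","top")}
for l in("rail_mid","eye_line"):
    rs=[]
    for n in P:
        a=arm.place_of(l,P[n])
        if a and a[0]["conf"]>.4: rs.append(ray(P[n],a[0]["centre"]));print(l,n,np.round(np.array(a[0]["centre"])*[560,420],1))
    if len(rs)>1: print(tri(rs))
print("bar at .62",bar(.62))
E
```

```text
tcp [ 0.6201 -0.0084  0.2042] 87.87 F [-0.54  0.21 -2.56] M [-0.085  0.085  0.042] t 20.95 tip [0.6261 0.1514 0.2011] w 1.38
out,axz [0.1256 0.2496]
6 [[-0.3, 0.0, 0.5], [-0.4, 0.0, 0.6], [-0.3, 0.0, 0.5], [-0.4, 0.0, 0.6], [-0.3, 0.0, 0.6], [-0.3, 0.0, 0.7]] end [0.1456 0.2146]
rail_mid scene [359.4 166. ]
rail_mid top [189.8 203.6]
(array([0.6194714 , 0.20089601, 0.23306034]), [np.float64(3.0), np.float64(3.0)])
eye_line scene [339.3 177.1]
eye_line top [213.2 205.6]
(array([0.61346058, 0.14579779, 0.21874269]), [np.float64(2.3), np.float64(2.3)])
bar at .62 (np.float64(0.13017119139632014), np.float64(0.23488784929848924))
```

{"method": "carry_out", "body": {"claw": [0.5,0.5,0.5,0.5,0.5,0.5,0.5], "delta_pos": [[-0.3,0,0.5],[-0.4,0,0.6],[-0.3,0,0.5],[-0.4,0,0.6],[-0.3,0,0.6],[-0.3,0,0.7],[0,0,0]], "angular": [[0,0,0],[0,0,0],[0,0,0],[0,0,0],[0,0,0],[0,0,0],[0,0,0]]}}

```text
clock: 21.95
position: [0.6191, -0.0283, 0.1688]
ee_rot: [-2.262, -2.179, 0.003]
force: [-0.3, 0.2, -2.5]
width: 0.145
gripper_force: 58.0
```

```bash
python3 - <<'E'
from h import *
T=np.arange(.88,1.481,.04)
rows([tg(t,.001+.004*min(1,(t-.86)/.2),.006-.006*min(1,(t-.86)/.3)) for t in T])
P={n:arm.get_image(n) for n in("scene","top")}
for l in("rail_mid","eye_line"):
    rs=[]
    for n in P:
        a=arm.place_of(l,P[n])
        if a and a[0]["conf"]>.4: rs.append(ray(P[n],a[0]["centre"]))
    if len(rs)>1: print(tri(rs))
print("bar at .86",bar(.86))
E
```

```text
tcp [ 0.6191 -0.0283  0.1688] 87.88 F [-0.27  0.19 -2.47] M [-0.054  0.042  0.057] t 21.95 tip [0.6251 0.1316 0.1657] w 1.33
out,axz [0.1455 0.2142]
16 [[0.0, 0.0, 0.5], [-0.2, 0.0, 0.7], [-0.1, 0.0, 0.7], [-0.1, 0.0, 0.7], [-0.1, 0.0, 0.7], [-0.2, 0.0, 0.7], [-0.1, 0.0, 0.8], [-0.1, 0.0, 0.7], [-0.1, 0.0, 0.7], [0.0, 0.0, 0.6], [-0.1, 0.0, 0.7], [0.0, 0.0, 0.7], [0.1, 0.0, 0.6], [0.0, 0.0, 0.7], [0.1, 0.0, 0.7], [0.1, 0.0, 0.6]] end [0.1535 0.1062]
(array([0.61001646, 0.18639912, 0.21518231]), [np.float64(3.0), np.float64(3.0)])
(array([0.61416244, 0.12551057, 0.19664194]), [np.float64(5.1), np.float64(5.1)])
bar at .86 (np.float64(0.15137233869352193), np.float64(0.20093951704412488))
```

Pressing down now, the first ten rows.

{"method": "carry_out", "body": {"claw": [0.5,0.5,0.5,0.5,0.5,0.5,0.5,0.5,0.5,0.5,0.5], "delta_pos": [[0,0,0.5],[-0.2,0,0.7],[-0.1,0,0.7],[-0.1,0,0.7],[-0.1,0,0.7],[-0.2,0,0.7],[-0.1,0,0.8],[-0.1,0,0.7],[-0.1,0,0.7],[0,0,0.6],[0,0,0]], "angular": [[0,0,0],[0,0,0],[0,0,0],[0,0,0],[0,0,0],[0,0,0],[0,0,0],[0,0,0],[0,0,0],[0,0,0],[0,0,0]]}}

```text
clock: 23.35
position: [0.619, -0.0373, 0.101]
ee_rot: [-2.26, -2.18, 0.002]
force: [0.1, 0.4, -1.9]
width: 0.147
gripper_force: 58.0
```

```bash
cat >> h.py <<'E'
def tri3(ls):
    P={n:arm.get_image(n) for n in("scene","top")}
    for l in ls:
        rs=[]
        for n in P:
            a=arm.place_of(l,P[n])
            if a and a[0]["conf"]>.4: rs.append(ray(P[n],a[0]["centre"]))
        if len(rs)>1: x,e=tri(rs);print(l,x.round(4),e)
E
python3 - <<'E'
from h import *
print(cur());tri3(("rail_mid","eye_line","hook_tip"))
for t in(1.1,1.24,1.3):print(t,bar(t))
E
```

```text
tcp [ 0.619  -0.0373  0.101 ] 87.94 F [ 0.15  0.36 -1.87] M [-0.108  0.071  0.009] t 23.35 tip [0.6247 0.1226 0.098 ] w 1.35
[0.15444951 0.14648504]
rail_mid [0.6084 0.161  0.1786] [np.float64(3.7), np.float64(3.7)]
eye_line [0.618  0.1151 0.1302] [np.float64(2.0), np.float64(2.0)]
hook_tip [0.6277 0.1232 0.0978] [np.float64(2.5), np.float64(2.5)]
1.1 (np.float64(0.1638962104340421), np.float64(0.16292464434675336))
1.24 (np.float64(0.1668870567111207), np.float64(0.13973192181941374))
1.3 (np.float64(0.1671703151402745), np.float64(0.1297071930647849))
```

{"method": "carry_out", "body": {"claw": [0.5,0.5,0.5,0.5,0.5,0.5], "delta_pos": [[0,0,0.7],[0,0,0.7],[0,0,0.7],[0,0,0.7],[0.1,0,0.6],[0,0,0]], "angular": [[0,0,0],[0,0,0],[0,0,0],[0,0,0],[0,0,0],[0,0,0]]}}

```text
clock: 24.35
position: [0.6188, -0.0362, 0.0668]
ee_rot: [-2.26, -2.18, 0.002]
force: [0.2, 0.3, -1.7]
width: 0.149
gripper_force: 58.0
```

```bash
python3 - <<'E'
from h import *
print(cur());tri3(("rail_mid","eye_line","hook_tip"))
E
```

```text
tcp [ 0.6188 -0.0362  0.0668] 87.94 F [ 0.23  0.33 -1.75] M [-0.106  0.056  0.03 ] t 24.35 tip [0.6246 0.1237 0.0638] w 1.37
[0.15339409 0.11225263]
rail_mid [0.6131 0.1573 0.1565] [np.float64(2.6), np.float64(2.6)]
eye_line [0.6155 0.1108 0.1038] [np.float64(0.3), np.float64(0.3)]
```

{"method": "carry_out", "body": {"claw": [0.5,0.5,0.5], "delta_pos": [[0,0,0.2],[0,0,0.1],[0,0,0]], "angular": [[0,0,0],[0,0,0],[0,0,0]]}}

```text
clock: 25.05
position: [0.6195, -0.0364, 0.0648]
ee_rot: [-2.261, -2.181, 0.0]
force: [-0.5, -0.2, -2.3]
width: 0.148
gripper_force: 58.0
```

{"method": "carry_out", "body": {"claw": [0.5,0.5,0.5], "delta_pos": [[0,0,0.1],[0,0,0.1],[0,0,0]], "angular": [[0,0,0],[0,0,0],[0,0,0]]}}

```text
clock: 25.35
position: [0.6197, -0.0364, 0.0631]
ee_rot: [-2.261, -2.181, -0.0]
force: [0.3, -0.2, -0.8]
width: 0.15
gripper_force: 58.0
```

```bash
python3 - <<'E'
from h import *
print(cur());tri3(("rail_mid","eye_line","hook_tip"));print(cur())
E
```

```text
tcp [ 0.6197 -0.0364  0.0631] 87.93 F [ 0.32 -0.16 -0.81] M [ 0.154  0.053 -0.06 ] t 25.35 tip [0.6255 0.1235 0.0601] w 1.37
[0.15362264 0.10858293]
rail_mid [0.6152 0.1644 0.1405] [np.float64(0.1), np.float64(0.1)]
eye_line [0.6083 0.1154 0.0828] [np.float64(0.5), np.float64(0.5)]
tcp [ 0.6197 -0.0364  0.0631] 87.93 F [0.1  0.25 0.91] M [0.265 0.065 0.043] t 25.75 tip [0.6255 0.1235 0.0601] w 1.32
[0.15364115 0.108606  ]
```

{"method": "carry_out", "body": {"claw": [0.5,0.5,0.5], "delta_pos": [[0,0,0.1],[0,0,0],[0,0,0]], "angular": [[0,0,0],[0,0,0],[0,0,0]]}}

```text
clock: 26.05
position: [0.6197, -0.0365, 0.0621]
ee_rot: [2.261, 2.181, 0.0]
force: [-0.2, -0.9, 1.2]
width: 0.153
gripper_force: 58.0
```

```bash
python3 - <<'E'
from h import *
print(cur())
P={n:arm.get_image(n) for n in("scene","top")}
for n in P: np.savez(f"v9{n}.npz",**{k:P[n][k] for k in("frame","mtx","T")})
print(cur())
E
```

```text
tcp [ 0.6197 -0.0365  0.0621] 87.93 F [-0.24 -0.94  1.19] M [0.382 0.055 0.061] t 26.05 tip [0.6255 0.1234 0.0591] w 1.4
[0.15364913 0.10763126]
tcp [ 0.6197 -0.0364  0.0621] 87.93 F [-0.23 -0.88  0.3 ] M [ 0.384  0.053 -0.001] t 26.15 tip [0.6255 0.1235 0.0591] w 1.36
[0.15363491 0.10764139]
```

{"method": "carry_out", "body": {"claw": [0.5,0.5,0.5,0.5,0.5,0.5,0.5,0.5], "delta_pos": [[0,0,-0.3],[0.2,0,-0.4],[0,0,-0.5],[0,0,-0.6],[0,0,-0.6],[0,0,-0.6],[0,0,-0.6],[0,0,0]], "angular": [[0,0,0],[0,0,0],[0,0,0],[0,0,0],[0,0,0],[0,0,0],[0,0,0],[0,0,0]]}}

```text
clock: 26.95
position: [0.6204, -0.0346, 0.0991]
ee_rot: [2.26, 2.18, 0.002]
force: [-0.4, -0.8, -1.6]
width: 0.15
gripper_force: 58.0
```

```bash
python3 - <<'E'
from h import *
print(cur());tri3(("rail_mid","eye_line","hook_tip"));print(cur())
E
```

```text
tcp [ 0.6204 -0.0346  0.0991] 87.93 F [-0.42 -0.76 -1.58] M [-0.076  0.085  0.019] t 26.95 tip [0.6262 0.1253 0.0962] w 1.38
[0.15178775 0.14465519]
rail_mid [0.6123 0.1533 0.1454] [np.float64(1.8), np.float64(1.8)]
eye_line [ 0.6729  0.1145 -0.2805] [np.float64(22.6), np.float64(22.6)]
hook_tip [0.6247 0.1231 0.1024] [np.float64(0.1), np.float64(0.1)]
tcp [ 0.6196 -0.0345  0.0978] 87.93 F [-0.9   0.24 -1.14] M [-0.148  0.072  0.038] t 27.35 tip [0.6253 0.1254 0.0948] w 1.34
[0.15167724 0.14325917]
```

{"method": "carry_out", "body": {"claw": [0.5,0.5,0.5,0.5,0.5,0.5,0.5,0.5,0.5,0.5], "delta_pos": [[0,0,-0.6],[0,0,-0.7],[0,0,-0.8],[0,0,-0.8],[0,0,-1],[0,0,-1.5],[0,0,-2],[0,0,-2],[0,0,-1.5],[0,0,0]], "angular": [[0,0,0],[0,0,0],[0,0,0],[0,0,0],[0,0,0],[0,0,0],[0,0,0],[0,0,0],[0,0,0],[0,0,0]]}}

```text
clock: 28.35
position: [0.6212, -0.0349, 0.2102]
ee_rot: [2.259, 2.179, 0.005]
force: [0.3, 0.1, -2.1]
width: 0.149
gripper_force: 58.0
```

```bash
python3 - <<'E'
from h import *
p,r,s=rep()
P={n:arm.get_image(n) for n in("scene","top")}
for l in ("hook_tip","rail_mid","eye_line","pole"):
    rs=[]
    for n in P:
        a=arm.place_of(l,P[n])
        if a and a[0]["conf"]>.4: rs.append(ray(P[n],a[0]["centre"]));print(l,n,round(a[0]["conf"],2),np.round(np.array(a[0]["centre"])*[560,420],1))
    if len(rs)>1: x,e=tri(rs);print(l,x.round(4),e)
print("fk",[proj(P[n],p+r.apply([.16,0,.003])).round(1) for n in P])
S=P["scene"]["frame"][95:275,230:470];T=P["top"]["frame"][130:300,120:330]
h=lambda i:cv2.resize(i,(395,300),interpolation=cv2.INTER_CUBIC)
q=lambda f,n:np.load(f"v9{n}.npz")["frame"]
c=np.vstack([np.hstack([h(S),h(T)]),np.hstack([h(q(0,"scene")[95:275,230:470]),h(q(0,"top")[130:300,120:330])])])
cv2.imwrite("pics/c9.png",cv2.cvtColor(c,cv2.COLOR_RGB2BGR))
E
```

```text
tcp [ 0.6212 -0.0349  0.2102] 87.92 F [ 0.3   0.12 -2.09] M [-0.168  0.018 -0.01 ] t 28.35 tip [0.627  0.125  0.2072] w 1.37
hook_tip scene 0.85 [333.7 190.3]
hook_tip top 0.88 [221.  202.7]
hook_tip [0.6242 0.1272 0.192 ] [np.float64(0.2), np.float64(0.2)]
rail_mid scene 0.91 [337.7 193.4]
rail_mid top 0.96 [211.9 211.7]
rail_mid [0.6112 0.1558 0.1517] [np.float64(0.5), np.float64(0.5)]
eye_line scene 0.96 [322.1 213.8]
eye_line top 0.55 [229.4 213.1]
eye_line [0.6137 0.1131 0.0989] [np.float64(3.5), np.float64(3.5)]
pole scene 0.76 [276.3 200.6]
fk [array([334.5, 187.2]), array([221.2, 200.2])]
```

View pics/c9.png

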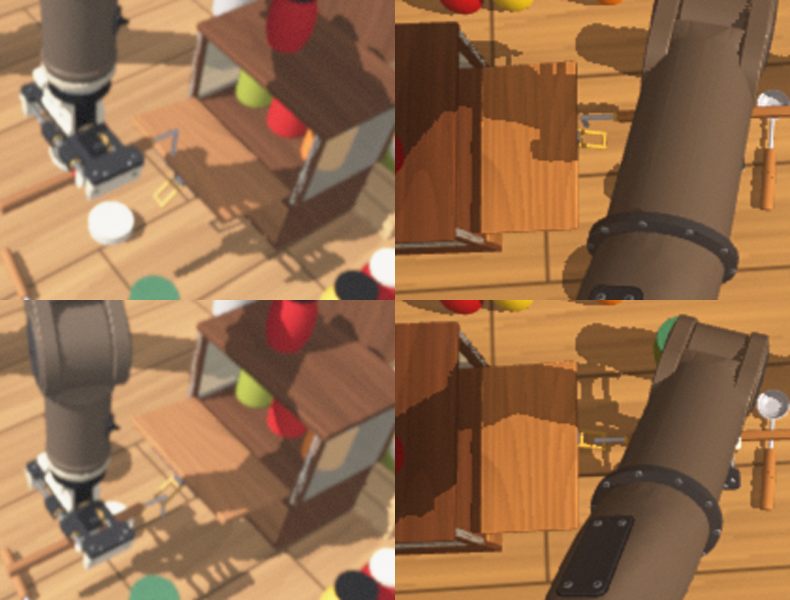

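The crops show the hatch lying level with the eye hanging free beyond its edge. The hook is clear above it, and the hatch stayed down after unhooking. Next I'll check pole tilt in the fingers and plan the return.

```bash
python3 - <<'E'
from h import *
w=arm.get_image("wrist");a=np.load("v7wrist.npz")["frame"];np.savez("w10.npz",**{k:w[k] for k in("frame","mtx","T")})
for r in range(0,44,2): print(r,[int(v) for v in a[r,278]],[int(v) for v in w["frame"][r,278]],[int(v) for v in a[r,282]],[int(v) for v in w["frame"][r,282]])
plan([([.56,-.16,.21],84,7),([.4757,-.351,.21],78,10),([.4757,-.351,.09],78,8)])
E
```

```text
0 [121, 113, 111] [122, 114, 112] [113, 105, 103] [114, 106, 104]
2 [121, 112, 110] [122, 113, 112] [114, 107, 104] [114, 106, 104]
4 [123, 111, 104] [123, 111, 104] [116, 106, 97] [116, 104, 97]
6 [131, 103, 67] [130, 103, 67] [124, 98, 64] [125, 98, 65]
8 [132, 101, 57] [131, 99, 55] [127, 96, 55] [126, 96, 54]
10 [133, 102, 58] [132, 100, 57] [126, 96, 53] [127, 97, 55]
12 [133, 102, 58] [134, 103, 58] [128, 97, 55] [127, 96, 55]
14 [132, 101, 58] [133, 102, 58] [127, 97, 55] [127, 97, 55]
16 [132, 101, 57] [136, 103, 59] [127, 96, 54] [128, 97, 55]
18 [133, 102, 58] [133, 100, 58] [127, 97, 54] [126, 95, 54]
20 [120, 89, 51] [117, 86, 51] [114, 83, 50] [112, 82, 48]
22 [101, 70, 45] [100, 69, 45] [103, 71, 47] [102, 70, 45]
24 [100, 68, 45] [100, 67, 43] [101, 68, 43] [102, 70, 47]
26 [102, 70, 46] [103, 70, 47] [104, 71, 47] [104, 71, 47]
28 [104, 72, 48] [103, 71, 47] [103, 70, 46] [104, 71, 48]
30 [103, 69, 45] [104, 71, 47] [102, 69, 45] [104, 70, 47]
32 [103, 69, 45] [104, 70, 47] [104, 71, 46] [103, 70, 46]
34 [103, 70, 45] [104, 70, 47] [104, 71, 47] [104, 72, 47]
36 [104,
[... 547 characters left out ...]
.5],[0.0,0.0,1.5],[0.0,0.0,1.5],[0.0,0.0,1.5],[0.0,0.0,1.5],[0.0,0.0,1.5],[0.0,0.0,1.5]]
A [[0,0,np.float64(0.01)],[0,0,np.float64(0.01)],[0,0,np.float64(0.01)],[0,0,np.float64(0.01)],[0,0,np.float64(0.01)],[0,0,np.float64(0.009)],[0,0,np.float64(0.01)],[0,0,np.float64(0.01)],[0,0,np.float64(0.01)],[0,0,np.float64(0.011)],[0,0,np.float64(0.01)],[0,0,np.float64(0.011)],[0,0,np.float64(0.01)],[0,0,np.float64(0.011)],[0,0,np.float64(0.01)],[0,0,np.float64(0.011)],[0,0,np.float64(0.01)],[0,0,np.float64(0.0)],[0,0,np.float64(0.0)],[0,0,np.float64(0.0)],[0,0,np.float64(0.0)],[0,0,np.float64(0.0)],[0,0,np.float64(0.0)],[0,0,np.float64(0.0)],[0,0,np.float64(0.0)]]
end [ 0.4752 -0.3513  0.0897] 78.02
```

Pole pose in the fingers is unchanged. Returning to the rest.

{"method": "carry_out", "body": {"claw": [0.5,0.5,0.5,0.5,0.5,0.5,0.5,0.5,0.5,0.5,0.5,0.5,0.5,0.5,0.5,0.5,0.5,0.5,0.5], "delta_pos": [[-0.9,-0.4,0],[-1.8,-0.8,0],[-1.8,-0.7,0],[-1.9,-0.7,0],[-1.9,-0.7,0],[-1.9,-0.7,0],[-1.8,-0.7,0],[-2.0,-0.6,0],[-2.0,-0.6,0],[-2.0,-0.6,0],[-2.0,-0.6,0],[-2.0,-0.6,0],[-2.0,-0.5,0],[-2.0,-0.5,0],[-2.0,-0.5,0],[-2.1,-0.5,0],[-2.1,-0.5,0],[-0.9,-0.4,0],[0,0,0]], "angular": [[0,0,0.01],[0,0,0.01],[0,0,0.01],[0,0,0.01],[0,0,0.01],[0,0,0.009],[0,0,0.01],[0,0,0.01],[0,0,0.01],[0,0,0.011],[0,0,0.01],[0,0,0.011],[0,0,0.01],[0,0,0.011],[0,0,0.01],[0,0,0.011],[0,0,0.01],[0,0,0],[0,0,0]]}}

```text
clock: 30.8
position: [0.4724, -0.3521, 0.2071]
ee_rot: [2.444, 1.974, -0.001]
force: [0.1, 0.3, -2.6]
width: 0.149
gripper_force: 58.0
```

```bash
python3 - <<'E'
from h import *
rep()
l=np.load("laid.npz");print(l["p"],np.degrees(np.arctan2(l["r"][1,0],l["r"][0,0])))
plan([([.4757,-.351,.10],77.95,7),([.4757,-.351,.026],77.95,8)])
E
```

```text
tcp [ 0.4724 -0.3521  0.2071] 77.85 F [ 0.09  0.33 -2.59] M [-0.128  0.057  0.021] t 30.8 tip [ 0.506  -0.1957  0.204 ] w 1.37
[ 0.47566179 -0.35102265  0.02318364] 77.96333950823879
15
D [[0.0,0.0,1.5],[0.0,0.1,1.5],[0.0,0.0,1.5],[0.0,0.1,1.6],[0.1,0.0,1.5],[0.0,0.1,1.6],[0.1,0.0,1.5],[-0.0,0.0,0.9],[-0.0,0.0,0.9],[-0.0,0.0,0.9],[-0.0,0.0,0.9],[-0.0,0.0,1.0],[-0.0,0.0,0.9],[-0.0,0.0,1.0],[-0.0,0.0,0.9]]
A [[0,0,np.float64(-0.0)],[0,0,np.float64(-0.0)],[0,0,np.float64(-0.0)],[0,0,np.float64(-0.0)],[0,0,np.float64(-0.001)],[0,0,np.float64(-0.0)],[0,0,np.float64(-0.001)],[0,0,np.float64(0.0)],[0,0,np.float64(0.0)],[0,0,np.float64(0.0)],[0,0,np.float64(0.0)],[0,0,np.float64(0.0)],[0,0,np.float64(0.0)],[0,0,np.float64(0.0)],[0,0,np.float64(0.0)]]
end [ 0.4757 -0.3508  0.0261] 77.97
```

{"method": "carry_out", "body": {"claw": [0.5,0.5,0.5,0.5,0.5,0.5,0.5,0.5,0.5,0.5], "delta_pos": [[0.2,0.3,1.5],[0,0,1.6],[0,0,1.5],[0,0,1.6],[0,0,1.5],[0,0,1.6],[0,0,1.5],[0,0,1.5],[0,0,1.5],[0,0,0]], "angular": [[0,0,0],[0,0,0],[0,0,0],[0,0,0],[0,0,0],[0,0,0],[0,0,0],[0,0,0],[0,0,0],[0,0,0]]}}

```text
clock: 31.8
position: [0.4762, -0.3479, 0.0667]
ee_rot: [-2.438, -1.976, 0.002]
force: [-0.6, 0.1, -2.3]
width: 0.142
gripper_force: 58.0
```

```bash
python3 - <<'E'
from h import *
rep();rep()
plan([([.4757,-.351,.025],77.95,6)])
E
```

```text
tcp [ 0.4762 -0.3479  0.0667] 78.03 F [-0.61  0.06 -2.29] M [-0.075  0.06  -0.008] t 31.8 tip [ 0.5094 -0.1914  0.0639] w 1.31
tcp [ 0.4762 -0.3479  0.0667] 78.03 F [-0.61  0.06 -2.29] M [-0.075  0.06  -0.008] t 31.8 tip [ 0.5094 -0.1914  0.0639] w 1.31
6
D [[-0.1,0.0,0.7],[-0.0,0.0,0.7],[-0.1,0.0,0.7],[-0.0,0.0,0.7],[-0.1,0.0,0.7],[-0.0,0.0,0.7]]
A [[0,0,np.float64(0.0)],[0,0,np.float64(0.0)],[0,0,np.float64(0.0)],[0,0,np.float64(0.0)],[0,0,np.float64(0.001)],[0,0,np.float64(0.0)]]
end [ 0.4756 -0.3509  0.0247] 77.98
```

{"method": "carry_out", "body": {"claw": [0.5,0.5,0.5,0.5,0.5,0.5,0.5], "delta_pos": [[-0.3,0,0.5],[0,0,0.7],[0,0,0.7],[0,0,0.8],[0,0,0.8],[0,0,0.7],[0,0,0]], "angular": [[0,0,0],[0,0,0],[0,0,0],[0,0,0],[0,0,0],[0,0,0],[0,0,0]]}}

```text
clock: 32.5
position: [0.4761, -0.3514, 0.0259]
ee_rot: [-2.44, -1.977, 0.001]
force: [-0.1, 0.8, -1.7]
width: 0.151
gripper_force: 58.0
```

```bash
python3 - <<'E'
from h import *
rep()
E
```

```text
tcp [ 0.4761 -0.3514  0.0259] 78.03 F [-0.13  0.84 -1.74] M [-0.105  0.103 -0.035] t 32.5 tip [ 0.5093 -0.1949  0.023 ] w 1.39
```

Down another 2 mm, then release gently.

{"method": "carry_out", "body": {"claw": [0.5,0.5,0.5], "delta_pos": [[0,0,0.1],[0,0,0.1],[0,0,0]], "angular": [[0,0,0],[0,0,0],[0,0,0]]}}

```text
clock: 32.8
position: [0.4767, -0.352, 0.0252]
ee_rot: [2.441, 1.977, 0.0]
force: [-0.0, 0.4, -1.3]
width: 0.146
gripper_force: 58.0
```

{"method": "carry_out", "body": {"claw": [1.5,2,2.5,3.5,4,4,4,4], "delta_pos": [[0,0,0],[0,0,0],[0,0,0],[0,0,0],[0,0,0],[0,0,0],[0,0,0],[0,0,0]], "angular": [[0,0,0],[0,0,0],[0,0,0],[0,0,0],[0,0,0],[0,0,0],[0,0,0],[0,0,0]]}}

```text
clock: 33.6
position: [0.4766, -0.352, 0.025]
ee_rot: [-2.441, -1.978, -0.0]
force: [-1.5, 0.5, -0.3]
width: 0.432
gripper_force: 0.0
```

{"method": "carry_out", "body": {"claw": [4,4,4,4,4,4,4,4,4,4,4], "delta_pos": [[0,0,-0.7],[0,0,-1.5],[0,0,-2],[0,0,-2.5],[0,0,-3],[0,0,-3],[0,0,-3],[0,0,-3],[0,0,-3],[0,0,-2.5],[0,0,0]], "angular": [[0,0,0],[0,0,0],[0,0,0],[0,0,0],[0,0,0],[0,0,0],[0,0,0],[0,0,0],[0,0,0],[0,0,0],[0,0,0]]}}

```text
clock: 34.7
position: [0.4775, -0.3538, 0.2719]
ee_rot: [2.437, 1.972, 0.004]
force: [-0.0, -0.7, 0.4]
width: 0.436
gripper_force: 0.0
```

```bash
python3 - <<'E'
from h import *
rep()
w=arm.get_image("wrist");f=w["frame"].astype(int)
red=(f[...,0]-f[...,1]>75)&(f[...,2]-f[...,1]>-25);red[:,:230]=0;red[:,330:]=0;red[:150]=0;red[250:]=0
n,l,stt,c=cv2.connectedComponentsWithStats(red.astype(np.uint8));i=1+np.argmax(stt[1:,4]);u=c[i];print("band px",u,stt[i])
def zp(u,z):
    o,d=ray(w,[u[0]/560,u[1]/420]);return o+d*(z-o[2])/d[2]
print("band",zp(u,.0768).round(4),"was .4752 -.3508")
old=dict(np.load("w3.npz"))
# pole axis: project old axis points into new picture, print the wood's column extents there
for q in[(.497,-.25),(.4905,-.28),(.461,-.417),(.456,-.44)]:
    v=proj(w,[*q,.078]);r=int(round(v[1]));print(v.round(1),[tuple(int(k) for k in f[r,cc]) for cc in range(int(v[0])-10,int(v[0])+12,2)])
for l in("hook_tip","pole"):
    rs=[]
    for nm in("scene","top"):
        P=arm.get_image(nm);a=arm.place_of(l,P)
        if a: rs.append(ray(P,a[0]["centre"]));print(l,nm,np.round(np.array(a[0]["centre"])*[560,420],1))
    if len(rs)>1:print(tri(rs))
E
```

```text
tcp [ 0.4775 -0.3538  0.2719] 77.97 F [-0.02 -0.68  0.39] M [-0.142  0.061  0.   ] t 34.7 tip [ 0.5108 -0.1973  0.2686] w 4.01
band px [276.61702128 178.59574468] [271 169  12  20 235]
band [ 0.4767 -0.3524  0.0768] was .4752 -.3508
[275.2  88.7] [(118, 90, 61), (121, 93, 64), (121, 89, 60), (147, 100, 66), (173, 115, 73), (169, 113, 71), (165, 111, 71), (164, 110, 71), (149, 100, 64), (126, 92, 63), (124, 94, 65)]
[275.2 116.8] [(137, 107, 73), (151, 117, 82), (194, 149, 104), (168, 120, 81), (171, 114, 73), (176, 117, 76), (177, 118, 76), (177, 118, 76), (154, 104, 67), (133, 101, 69), (154, 121, 83)]
[275.2 229.1] [(129, 99, 70), (138, 107, 76), (179, 141, 97), (176, 133, 91), (163, 109, 70), (173, 115, 74), (175, 117, 75), (170, 114, 72), (146, 99, 66), (145, 111, 78), (145, 114, 78)]
[275.2 245.7] [(182, 133, 89), (184, 135, 91), (190, 140, 94), (179, 130, 87), (165, 111, 72), (176, 118, 75), (179, 120, 77), (172, 115, 74), (154, 105, 69), (167, 121, 81), (179, 129, 88)]
hook_tip scene [205.8 255.2]
hook_tip top [345.2 244.7]
(array([ 0.51806661, -0.19674587,  0.02641505]), [np.float64(0.3), np.float64(0.3)])
pole scene [282.6 196. ]
pole top [406.2 251.4]
(array([ 0.55716428, -0.16306108,  0.3289553 ]), [np.float64(155.4), np.float64(155.4)])
```

```bash
python3 - <<'E'
from h import *
tri3(("rail_mid","eye_line"))
t=arm.get_image("top")["frame"].astype(int);o=cv2.imread("pics/top0.png")[...,::-1].astype(int)
for n,(x,y) in dict(bowl=(244,290),lid=(252,236),spoon=(318,200),peach=(362,175),pickle=(272,157),corn=(415,186),cherry=(100,215)).items():
    print(n,np.abs(t[y-12:y+12,x-12:x+12]-o[y-12:y+12,x-12:x+12]).mean().round(1))
s=arm.get_image("scene");f=s["frame"].astype(int)[245:285,120:165];m=(f[...,0]-f[...,1]>75)&(f[...,2]-f[...,1]>-30);yy,xx=np.nonzero(m);print("band scene",len(xx),(xx.mean()+120,yy.mean()+245) if len(xx) else "")
E
```

```text
rail_mid [0.4704 0.1599 0.0269] [np.float64(89.3), np.float64(89.3)]
eye_line [0.6145 0.1134 0.102 ] [np.float64(2.4), np.float64(2.4)]
bowl 16.0
lid 63.0
spoon 17.8
peach 15.7
pickle 12.6
corn 13.5
cherry 5.7
band scene 73 (np.float64(139.58904109589042), np.float64(260.94520547945206))
```

```bash
python3 - <<'E'
from h import *
tri3(("lid_stack","bowl","jar_peach","jar_pickle"))
t=arm.get_image("top");a=arm.place_of("lid_stack",t);print([(x["conf"],np.array(x["centre"])*[560,420]) for x in a])
E
```

```text
lid_stack [ 0.5683  0.0612 -0.0071] [np.float64(0.6), np.float64(0.6)]
bowl [ 0.4107  0.1    -0.0083] [np.float64(8.4), np.float64(8.4)]
jar_peach [ 0.697  -0.2498  0.0038] [np.float64(3.2), np.float64(3.2)]
[(0.56, array([254.912, 235.62 ]))]
```

The lid stack, bowl and peach jar are where they started, the hatch is open and the pole is laid back. Handing in.

```bash
python3 -c "
from cell import arm
print(arm.sign_off())"
```

```text
the job is handed in; nothing more can be done
None
```

The hatch was swung fully down with the pole and stayed open, the pole is back in its rest within about 2 mm of where it lay, and the job is handed in at roughly 36 s on the clock. Checks before hand-in showed nothing moved, though not every jar and the spoon could be confirmed as firmly as the rest.

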